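# Nest the washed sample cups on the cup stand

### The arm

A 6-joint arm with a two-finger parallel gripper is mounted at the origin on the work surface. World frame = base frame: x ahead of the robot, y to its left, z up, the work surface at z = 0. Lengths are in m, angles in degrees, forces in N, time in s.
With the tool pointing down it reaches from about 0.35 to 0.775 m from the base axis. Payload 5.5 kg.
Tool frame: the origin (TCP) lies on the centre line of the jaws, within the pads' length; the fingertips stand 11 mm ahead of it and the grasp point (between the pads) lies 8 mm behind it; z points along the fingers, y is the line along which they close (so a half turn about z gives the same grasp; the last joint's range is limited). The gripper opens to 85 mm and grips with 20 to 120 N. Pads are 22 mm wide; open, the fingers measure 114 mm over their backs; the gripper's body (76 mm by 85 mm) begins 54 mm behind the grasp point. The pads swing forward as they close: fully open they stand 13 mm farther back than shut.
Start: joints at [59.897, 17.945, 2.641, 74.691, 0, 82.002], TCP at [0.216, 0.533, 0.242] pointing down, gripper open.
Joint ranges: [-158.12, 158.12], [-49.38, 96.58], [-58.88, 72.47], [-126.05, 133.96], [-84.25, 85.87], [-180, 180]. Speed limits (degrees/s): [147.25, 147.25, 180, 180, 180, 180].

### API

Orientations are given as [roll, pitch, yaw] about the fixed x, y, z axes, in that order (R = Rz(yaw) Ry(pitch) Rx(roll)).
In Python, from rig import arm, eyes gives the robot as it stands. The module is installed in compiled form; this text tells all that it offers.
- The arm moves only by the tool apply_moves, never from a script. Its argument "commands" is a list of rows, each an object with "gripper": the opening, from -1 (shut) to 1 (fully open); "delta_pos": the shift along the tool's x, y, z scaled (see below), a list of three; "angular": the turn, a rotation vector about the tool's x, y, z scaled (see below), a list of three. In form: [{"gripper": gripper, "delta_pos": [tx, ty, tz], "angular": [rx, ry, rz]}, ...]. A call has 1 to 12 rows; each row shifts and turns the commanded pose from where the row before left it, along the tool's axes as they then stand; what a row does not reach is not made up. The controller multiplies each number of a shift by 30 mm and each number of a turn by 0.12 rad. A row lasts 1/8 s, in which the tool goes at most 62.5 mm and 10.7 degrees, less where a joint would pass 70% of its speed; a pose out of reach is approached as far as the arm can. A call with a number of a shift or a turn outside -1 to 1 is refused whole. A call with a gripper value outside its range is refused whole. The fingers move at their own pace and stop on an object; "newtons" is the grip in N (left out, the last holds). Time passes only in rows, so rows that do not move let the fingers close. It gives the time, the measured TCP pose, the force, the opening and the grip force at its end, in the units of the state.
- arm.sense(): the state, without advancing time (a new reading comes with each control period).
- eyes.get_image(name): name is "scene" or "top" or "wrist"; returns (picture, depth): 384x512x3 uint8, red, green, blue; 384x512 float32, m along the optical axis (not along the pixel's ray), 0 where there is no reading.
- eyes.camera_params(name): a dict with "fx", "fy", "cx", "cy" (pixels), "R" (3x3) and "t" (3): a world point X has camera coordinates R X + t; the wrist camera has in their place "mount" (4x4, takes a point from camera to tool coordinates, whose origin is the TCP and whose axes are the flange's). Camera axes: x right, y down, z forward; pixel columns grow to the right and rows downward; lengths in m; the calibration is good to about 2 mm. A picture is of the moment at which its call begins: read the wrist's pose just before it. camera_params takes no time and is no camera call.
- arm.sign_off(): hands the job in; it is judged then, once.
The state is a dict: "time": time; "joint_positions": joint angles; "qvel": joint speeds; "tau": joint torques, N m; "ee_pos": TCP position; "eef_rot": TCP orientation; "ft_force": force on the tool from outside, world axes, zero at the start; "wrist_torque": the same for the moment, N m; "finger_gap": opening from 0.0 (shut) to 1.0 (fully open); "finger_force": force on a finger pad.
Only numpy, scipy, OpenCV 4.12 (cv2) and the standard library are available. Lean on these libraries where they do the work, as an engineer would, in place of code of your own. Each camera call takes 0.05 s, during which the arm holds its last target. There are 200 camera calls.

### The job

Clear the washed cups: first pull the bottle brush out of the blue cup and stand it in the red-rimmed open glass jar, then set the blue cup upright in the middle of the raised round stand. Nest every orange cup present on top of it in any order, and the green cup last, as the top of the stack, all upright and fully seated one in another in a single straight stack; leave the two lidded jars where they are.

Things in the scene. Friction and masses are not known exactly. Their poses are not given: they have to be found in the camera images.
- cup_blue: blue plastic cup; 48 mm tall: conical body (foot 46 mm wide, 53 mm at 20 mm up), then a straight collar 66 mm wide outside, 58 inside, from 20 mm up to the rim at 48. Inner floor 5 mm up. Nested in another cup it slides in until its collar rests on the lower rim, 28 mm above the lower cup, 2.5 mm play all round. Origin: centre of the underside; z up through the mouth.
- cup_1: orange plastic cup, one of two to four present, of the same shape and size as the blue cup. Origin: centre of the underside; z up through the mouth.
- cup_2: orange plastic cup, one of two to four present, of the same shape and size as the blue cup. Origin: centre of the underside; z up through the mouth.
- cup_3: orange plastic cup, one of two to four present, of the same shape and size as the blue cup. Origin: centre of the underside; z up through the mouth.
- cup_4: orange plastic cup, one of two to four present, of the same shape and size as the blue cup. Origin: centre of the underside; z up through the mouth.
- cup_green: green plastic cup, same shape and size as the blue cup. Origin: centre of the underside; z up through the mouth.
- brush: bottle brush, 150 mm long, straight: black bristle head 30 mm in diameter from 0 to 55 mm, thin neck 10 mm in diameter to 70 mm, yellow round handle 16 mm in diameter from 70 to 150 mm. Origin at the centre of the bristle end, z along the brush towards the handle. At the start it stands bristles down in the blue cup on its inner floor.
- holder: open clear glass jar with a red rim, the brush's holder, 85 mm tall, 80 mm outer and 72 mm inner diameter, inner floor 8 mm up, heavy. Origin at the centre of its underside, z up.
- stand_top (a point): centre of the top face of the cup stand: a fixed round platform, its flat white top 62 mm in diameter, 45 mm above the bench, inside a thin steel lip that rises 5 mm and is 68 mm wide outside, on a thin column with a grey round foot 110 mm in diameter and 10 mm thick. z up.
- jar_green: bystander: closed glass jar with a green lid, 72 mm in diameter, 110 mm tall. Origin at the centre of its underside.
- jar_red: bystander: closed glass jar with a red lid, 72 mm in diameter, 120 mm tall. Origin at the centre of its underside.

How it is judged:
By the outcome, as a careful person would: the job done as asked, in the order asked, and still so for the second after the job is handed in, with the robot touching nothing.
Of cup_1, cup_2, cup_3, cup_4 only 2 to 4 are there at a start; the rules pass over those that are not, and their reading is None.
At some moment in a run one of cup_green, holder may be knocked a few centimetres aside while the robot is not near it.
It also fails if it takes over 210 s, if anything falls off the work surface, if the arm or the gripper's body presses on something with over 40 N, if the wrist force passes 120 N, or if a joint passes its speed limit or range.

## Working session

There is one attempt and no reset: what is moved stays moved. The work goes in short steps, Python scripts to look and compute and a tool call to move; the robot and the scene stay as the last step left them, time stands still between calls to the robot, and variables do not carry over. Pictures are saved under pics/ and viewed, at most 14 in all, crops included, and the job is handed in when it is done.

Besides the shell and the picture viewer there is one more tool, called after "Emit:" as name(argument=value, ...), one argument or row to a line, values as JSON. apply_moves: Moves the arm, as the interface text tells. Shifts and turns lie within -1 to 1; 1 stands for 30 mm of shift or 0.12 rad of turn. Its arguments: {"type":"object","properties":{"commands":{"type":"array","items":{"type":"object","properties":{"gripper":{"type":"number"},"delta_pos":{"type":"array","items":{"type":"number"}},"angular":{"type":"array","items":{"type":"number"}}}}},"newtons":{"type":"number"}},"required":["commands"]}

```bash
mkdir -p pics; python3 - <<'E'
from rig import arm, eyes
import cv2,numpy as np
print(arm.sense())
for n in ["scene","top","wrist"]:
    im,d=eyes.get_image(n); cv2.imwrite(f"pics/{n}0.png",im[:,:,::-1]); np.savez(f"{n}0.npz",im=im,d=d)
    print(n,eyes.camera_params(n))
E
```

```text
{'time': 0.0, 'joint_positions': array([5.98966882e+01, 1.79911411e+01, 2.57539238e+00, 7.46907927e+01,
       7.24691416e-05, 8.20008895e+01]), 'qvel': array([ 0.07180632,  0.00996996, -0.08887007, -0.0203249 , -0.00464904,
       -0.01265974]), 'tau': array([-9.10788840e-04, -4.80628467e+01,  2.98533136e+01,  1.92803540e-02,
       -1.92698412e-04, -8.18540968e-06]), 'ee_pos': array([0.21612631, 0.53229063, 0.24139421]), 'eef_rot': array([-1.79894505e+02, -1.48978271e-02,  1.57895785e+02]), 'ft_force': array([ 0.34010081,  0.06666617, -1.5477146 ]), 'wrist_torque': array([-0.06796326,  0.05926125, -0.02197596]), 'finger_force': 0.0, 'finger_gap': 0.9980680015585466}
scene {'fx': 359.2416939154397, 'fy': 359.2416939154397, 'cx': 261.783358869958, 'cy': 190.45426144337716, 'R': array([[-0.85978249,  0.51041665, -0.01577689],
       [ 0.33918789,  0.54771173, -0.76482902],
       [-0.38174028, -0.66293793, -0.64404011]]), 't': array([ 0.45284913, -0.11669886,  1.29469494])}
top {'fx': 380.79702509191264, 'fy': 380.79702509191264, 'cx': 259.39880441600326, 'cy': 191.98153636227926, 'R': array([[-0.01633242, -0.99979991, -0.01154961],
       [-0.99418938,  0.01746779, -0.10621839],
       [ 0.10639888,  0.00974769, -0.99427575]]), 't': array([0.004241  , 0.54809325, 1.10356453])}
wrist {'fx': 314.6733744733837, 'fy': 314.6733744733837, 'cx': 251.92282317058533, 'cy': 189.74441335036383, 'mount': array([[-1.45905418e-04, -9.63667082e-01, -2.67106222e-01,
         6.86071533e-02],
       [ 9.99999943e-01, -2.21733451e-04,  2.53726093e-04,
        -1.48533738e-03],
       [-3.03733868e-04, -2.67106170e-01,  9.63667060e-01,
        -1.31081870e-01],
       [ 0.00000000e+00,  0.00000000e+00,  0.00000000e+00,
         1.00000000e+00]])}
```

View pics/scene0.png

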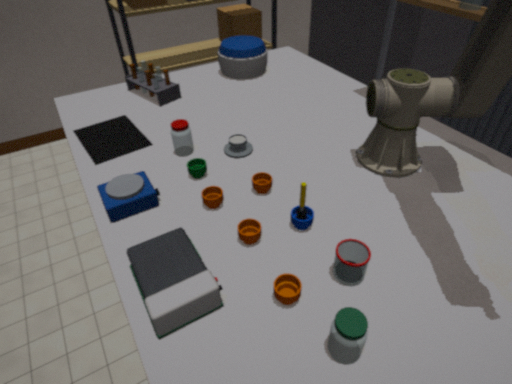

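View pics/top0.png

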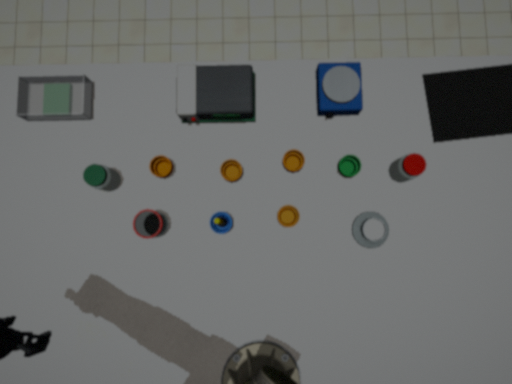

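```bash
cat > h.py <<'E'
import numpy as np,cv2
from scipy.spatial.transform import Rotation as Ro
from scipy.optimize import least_squares
from rig import arm,eyes
HUE={'orange':(5,22),'green':(50,85),'blue':(105,130),'red':(172,4),'yellow':(23,35)}
def pose():
    s=arm.sense(); return s['ee_pos'],Ro.from_euler('xyz',s['eef_rot'],degrees=True).as_matrix(),s
def cloud(name,im,d,pr=None):
    c=eyes.camera_params(name); v,u=np.mgrid[:384,:512]
    X=np.stack([(u-c['cx'])/c['fx']*d,(v-c['cy'])/c['fy']*d,d],-1)
    if name=='wrist':
        p,R=pr; M=c['mount']; return (X@M[:3,:3].T+M[:3,3])@R.T+p
    return (X-c['t'])@c['R']
def mask(im,col,smin=120,vmin=40):
    h=cv2.cvtColor(im,cv2.COLOR_RGB2HSV); a,b=HUE[col]; H=h[...,0]
    k=(H>=a)&(H<=b) if a<=b else (H>=a)|(H<=b)
    return k&(h[...,1]>smin)&(h[...,2]>vmin)
def blobs(m,amin=40):
    n,l,st,ce=cv2.connectedComponentsWithStats(m.astype(np.uint8)); 
    return [(l==i,st[i],ce[i]) for i in range(1,n) if st[i,4]>amin]
def fitc(P,r=None):
    c0=(P.min(0)+P.max(0))/2
    f=least_squares(lambda q:np.hypot(*(P-q[:2]).T)-(r or q[2]),[*c0,.033],loss='soft_l1',f_scale=.002)
    return f.x,np.sqrt(np.mean(f.fun**2))
E
python3 - <<'E'
from h import *
for n in ['top','scene']:
    z=np.load(n+'0.npz'); im,d=z['im'],z['d']; W=cloud(n,im,d)
    for col in HUE:
        for m,st,ce in blobs(mask(im,col)):
            P=W[m&(d>0)]
            if len(P)<20 or P[:,0].max()>1.0: continue
            zt=np.percentile(P[:,2],97); q=P[abs(P[:,2]-zt)<.008]
            f,e=fitc(q[:,:2])
            print(n,col,ce.round(),st[4],'ztop',zt.round(3),'n',len(q),'med',np.median(P,0).round(3),'fit',f.round(4),e.round(4))
E
```

```text
top orange [293. 161.] 358 ztop 0.049 n 60 med [ 0.644 -0.109  0.015] fit [ 0.6401 -0.1066  0.0299] 0.0011
top orange [161. 166.] 378 ztop 0.049 n 79 med [0.633 0.294 0.02 ] fit [0.63   0.2863 0.03  ] 0.0013
top orange [231. 170.] 355 ztop 0.049 n 56 med [0.618 0.08  0.015] fit [0.6141 0.0775 0.0298] 0.0011
top orange [288. 216.] 347 ztop 0.049 n 44 med [ 0.476 -0.089  0.011] fit [ 0.4759 -0.0869  0.0295] 0.0009
top green [349. 166.] 344 ztop 0.049 n 51 med [ 0.625 -0.277  0.016] fit [ 0.6216 -0.2711  0.0298] 0.0013
top green [ 95. 175.] 317 ztop 0.113 n 311 med [0.595 0.453 0.109] fit [0.5957 0.4532 0.0198] 0.0067
top blue [336.  91.] 865 ztop 0.063 n 762 med [ 0.817 -0.227  0.059] fit [ 0.8611 -0.253   0.069 ] 0.0087
top blue [222. 223.] 250 ztop 0.056 n 33 med [0.454 0.106 0.021] fit [0.456  0.1004 0.0222] 0.007
top red [414. 164.] 390 ztop 0.123 n 369 med [ 0.608 -0.431  0.12 ] fit [ 0.6084 -0.432   0.0211] 0.0072
top red [158. 224.] 112 ztop 0.088 n 61 med [0.456 0.283 0.081] fit [0.4599 0.3096 0.0369] 0.0017
scene orange [145.   3.] 285 ztop 0.226 n 29 med [ 0.293 -1.861  0.199
[... 1042 characters left out ...]
top 0.112 n 677 med [0.599 0.46  0.11 ] fit [0.5984 0.4592 0.0208] 0.007
scene blue [242.  46.] 817 ztop 0.167 n 230 med [ 0.083 -0.938  0.152] fit [ 0.0576 -0.9905  0.0511] 0.0177
scene blue [129. 200.] 1094 ztop 0.063 n 582 med [ 0.867 -0.187  0.056] fit [ 0.86   -0.2537  0.0703] 0.0098
scene blue [302. 218.] 301 ztop 0.05 n 110 med [0.468 0.121 0.036] fit [0.4609 0.1118 0.0301] 0.0036
scene red [179. 125.] 144 ztop 0.123 n 127 med [ 0.612 -0.421  0.12 ] fit [ 0.6118 -0.4251  0.0219] 0.0072
scene red [352. 255.] 194 ztop 0.087 n 179 med [0.467 0.323 0.085] fit [0.4598 0.3139 0.0386] 0.0015
scene yellow [303. 194.] 81 ztop 0.156 n 18 med [0.465 0.115 0.123] fit [0.4634 0.1123 0.0041] 0.0014
```

```bash
python3 - <<'E'
from h import *
z=np.load('top0.npz'); im,d=z['im'],z['d']; W=cloud('top',im,d)
print(W[215:245:3,370].round(3)); print(W[229,345:398:4].round(3))
# stand cloud
m=(abs(W[...,2]-.045)<.012)&(np.hypot(W[...,0]-W[229,371,0],W[...,1]-W[229,371,1])<.06); P=W[m]
print(fitc(P[:,:2]),(P.max(0)+P.min(0))/2,P.mean(0),len(P))
E
```

```text
[[ 0.475 -0.335  0.011]
 [ 0.465 -0.323  0.051]
 [ 0.456 -0.324  0.045]
 [ 0.447 -0.324  0.046]
 [ 0.439 -0.323  0.046]
 [ 0.43  -0.324  0.042]
 [ 0.422 -0.323  0.043]
 [ 0.413 -0.323  0.043]
 [ 0.404 -0.321  0.049]
 [ 0.395 -0.33   0.014]]
[[ 0.435 -0.261  0.001]
 [ 0.434 -0.273  0.001]
 [ 0.434 -0.282  0.01 ]
 [ 0.434 -0.293  0.017]
 [ 0.434 -0.306  0.012]
 [ 0.433 -0.309  0.046]
 [ 0.433 -0.32   0.046]
 [ 0.433 -0.333  0.043]
 [ 0.433 -0.343  0.046]
 [ 0.433 -0.356  0.043]
 [ 0.432 -0.365  0.049]
 [ 0.432 -0.393  0.   ]
 [ 0.432 -0.405 -0.001]
 [ 0.432 -0.416  0.004]]
(array([ 0.43386545, -0.33379057,  0.02450782]), np.float64(0.008295541825536297)) [ 0.43439139 -0.33316718  0.04574486] [ 0.43374885 -0.33366375  0.04549105] 458
```

View pics/wrist0.png

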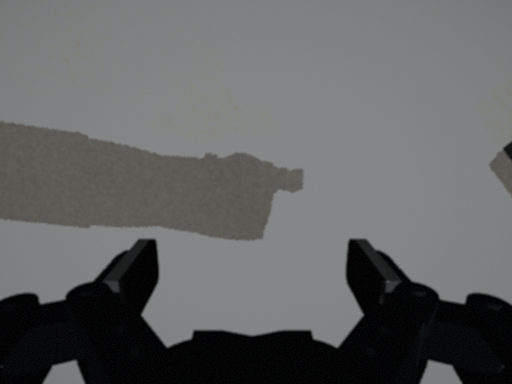

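Emit:
apply_moves(
  commands=[
    {"gripper": 1,"delta_pos": [0,0,0],"angular": [0,0,-0.8]},
    {"gripper": 1,"delta_pos": [0,0,0],"angular": [0,0,-0.8]},
    {"gripper": 1,"delta_pos": [0,0,0],"angular": [0,0,-0.8]},
    {"gripper": 1,"delta_pos": [0,0,0],"angular": [0,0,-0.81]},
    {"gripper": 1,"delta_pos": [-0.5,-0.88,0],"angular": [0,0,0]},
    {"gripper": 1,"delta_pos": [-0.5,-0.88,0],"angular": [0,0,0]},
    {"gripper": 1,"delta_pos": [-0.5,-0.88,0],"angular": [0,0,0]},
    {"gripper": 1,"delta_pos": [-0.5,-0.88,0],"angular": [0,0,0]},
    {"gripper": 1,"delta_pos": [-0.5,-0.88,0],"angular": [0,0,0]},
    {"gripper": 1,"delta_pos": [-0.5,-0.88,0],"angular": [0,0,0]},
    {"gripper": 1,"delta_pos": [-0.5,-0.88,0],"angular": [0,0,0]},
    {"gripper": 1,"delta_pos": [-0.5,-0.88,0],"angular": [0,0,0]},
  ],
)

```text
time: 1.65
ee_pos: [0.3365, 0.3205, 0.2421]
eef_rot: [-180.0, -0.0, 180.0]
ft_force: [-0.1, 0.7, -0.7]
finger_gap: 0.998
finger_force: 0.0
```

Emit:
apply_moves(
  commands=[
    {"gripper": 1,"delta_pos": [-0.5,-0.88,0],"angular": [0,0,0]},
    {"gripper": 1,"delta_pos": [-0.5,-0.88,0],"angular": [0,0,0]},
    {"gripper": 1,"delta_pos": [-0.5,-0.88,0],"angular": [0,0,0]},
    {"gripper": 1,"delta_pos": [-0.5,-0.88,0],"angular": [0,0,0]},
    {"gripper": 1,"delta_pos": [-0.5,-0.88,0],"angular": [0,0,0]},
    {"gripper": 1,"delta_pos": [-0.5,-0.88,0],"angular": [0,0,0]},
    {"gripper": 0.2,"delta_pos": [-0.5,-0.88,0],"angular": [0,0,0]},
    {"gripper": 0.2,"delta_pos": [-0.5,-0.88,0],"angular": [0,0,0]},
    {"gripper": 0.2,"delta_pos": [0,0,0],"angular": [0,0,0]},
    {"gripper": 0.2,"delta_pos": [0,0,0],"angular": [0,0,0]},
  ],
)

```text
time: 2.9
ee_pos: [0.4557, 0.1104, 0.242]
eef_rot: [180.0, -0.1, 179.9]
ft_force: [-0.5, 0.1, -0.3]
finger_gap: 0.598
finger_force: 0.0
```

```bash
cat >> h.py <<'E'
def look(name,tag=None):
    p,R,s=pose(); im,d=eyes.get_image(name)
    if tag: cv2.imwrite(f'pics/{tag}.png',im[:,:,::-1])
    return im,d,cloud(name,im,d,(p,R))
E
python3 - <<'E'
from h import *
p,R,s=pose(); print(p,s['eef_rot'],s['joint_positions'].round(1),s['finger_gap'])
for n in ['wrist','scene']:
    im,d,W=look(n,n+'1')
    for m,st,ce in blobs(mask(im,'yellow',80),30):
        P=W[m&(d>0)]; P=P[(P[:,2]>.02)&(P[:,2]<.17)&(abs(P[:,0]-.46)<.06)]
        if len(P)<15: continue
        for a in np.arange(.07,.16,.02):
            q=P[abs(P[:,2]-a)<.01]
            if len(q)>8: f,e=fitc(q[:,:2],.008); print(n,a,len(q),f[:2].round(4),e.round(4))
E
```

```text
[0.45566208 0.11041263 0.24203985] [ 1.79980469e+02 -5.34674951e-02  1.79949327e+02] [  3.8   6.2 -12.2  71.6   0.    3.8] 0.5981205947026198
wrist 0.09000000000000001 73 [0.4599 0.1071] 0.0001
wrist 0.11000000000000001 88 [0.4599 0.1072] 0.0002
wrist 0.13 105 [0.4599 0.1072] 0.0002
wrist 0.15000000000000002 379 [0.4606 0.109 ] 0.0031
scene 0.09000000000000001 19 [0.4617 0.1083] 0.0011
scene 0.11000000000000001 22 [0.4608 0.1093] 0.001
scene 0.13 21 [0.4609 0.1085] 0.001
scene 0.15000000000000002 27 [0.463  0.1074] 0.0024
```

View pics/wrist1.png

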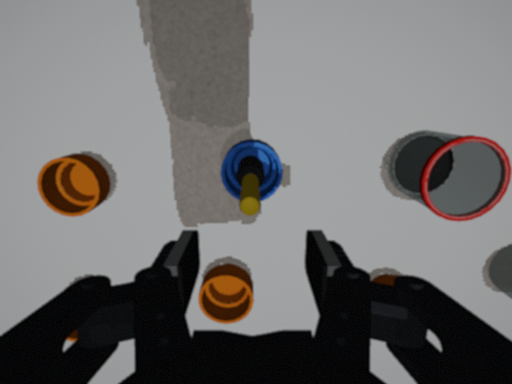

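Emit:
apply_moves(
  commands=[
    {"gripper": 0.2,"delta_pos": [-0.14,-0.11,0.8],"angular": [0,0,0]},
    {"gripper": 0.2,"delta_pos": [0,0,0.8],"angular": [0,0,0]},
    {"gripper": 0.2,"delta_pos": [0,0,0.8],"angular": [0,0,0]},
    {"gripper": 0.2,"delta_pos": [0,0,0.8],"angular": [0,0,0]},
    {"gripper": 0.2,"delta_pos": [0,0,0.8],"angular": [0,0,0]},
    {"gripper": -1,"delta_pos": [0,0,0],"angular": [0,0,0]},
    {"gripper": -1,"delta_pos": [0,0,0],"angular": [0,0,0]},
    {"gripper": -1,"delta_pos": [0,0,0],"angular": [0,0,0]},
    {"gripper": -1,"delta_pos": [0,0,0],"angular": [0,0,0]},
    {"gripper": -1,"delta_pos": [0,0,0],"angular": [0,0,0]},
    {"gripper": -1,"delta_pos": [0,0,0],"angular": [0,0,0]},
    {"gripper": -1,"delta_pos": [0,0,0],"angular": [0,0,0]},
  ],
  newtons=40,
)

```text
time: 4.5
ee_pos: [0.461, 0.107, 0.1231]
eef_rot: [180.0, 0.1, 180.0]
ft_force: [-1.3, 0.4, 5.5]
finger_gap: 0.176
finger_force: 39.4
```

Emit:
apply_moves(
  commands=[
    {"gripper": -1,"delta_pos": [0,0,-0.4],"angular": [0,0,0]},
    {"gripper": -1,"delta_pos": [0,0,-0.6],"angular": [0,0,0]},
    {"gripper": -1,"delta_pos": [0,0,-0.8],"angular": [0,0,0]},
    {"gripper": -1,"delta_pos": [0,0,-0.8],"angular": [0,0,0]},
    {"gripper": -1,"delta_pos": [0,0,-0.8],"angular": [0,0,0]},
    {"gripper": -1,"delta_pos": [0,0,-0.6],"angular": [0,0,0]},
    {"gripper": -1,"delta_pos": [0,0,0],"angular": [0,0,0]},
    {"gripper": -1,"delta_pos": [0,0,0],"angular": [0,0,0]},
  ],
)

```text
time: 5.5
ee_pos: [0.4599, 0.1069, 0.2417]
eef_rot: [-180.0, -0.1, 180.0]
ft_force: [0.3, 0.0, -0.3]
finger_gap: 0.176
finger_force: 39.0
```

```bash
cat >> h.py <<'E'
def rings(name,tag=None,cols=('orange','green','blue','red'),near=None):
    im,d,W=look(name,tag); out=[]
    for col in cols:
        for m,st,ce in blobs(mask(im,col),60):
            P=W[m&(d>0)]
            P=P[np.hypot(P[:,0],P[:,1])<.9]
            if len(P)<30: continue
            zt=np.percentile(P[:,2],95); q=P[abs(P[:,2]-zt)<.004]
            if len(q)<15: continue
            f,e=fitc(q[:,:2])
            if .02<f[2]<.05:
                print(name,col,ce.round(),'ztop',zt.round(4),'n',len(q),'fit',f.round(4),e.round(4))
E
python3 - <<'E'
from h import *
p,R,s=pose(); print(p)
rings('wrist','wrist2'); rings('scene','scene2'); rings('top')
E
```

```text
[0.45992214 0.10685561 0.24169108]
wrist orange [ 75. 180.] ztop 0.0478 n 798 fit [ 0.4733 -0.0871  0.0305] 0.0012
wrist orange [405. 287.] ztop 0.0486 n 201 fit [0.6273 0.2857 0.0313] 0.0013
wrist blue [255. 161.] ztop 0.0482 n 501 fit [0.4572 0.1086 0.0304] 0.0011
wrist red [463. 172.] ztop 0.0855 n 1355 fit [0.4566 0.3103 0.0387] 0.0016
scene orange [438.   5.] ztop 0.4309 n 211 fit [-0.3431 -0.1893  0.042 ] 0.0199
scene orange [262. 182.] ztop 0.0485 n 64 fit [ 0.4767 -0.0848  0.03  ] 0.0017
scene orange [212. 196.] ztop 0.0492 n 67 fit [ 0.6409 -0.1042  0.0303] 0.0013
scene orange [249. 231.] ztop 0.0491 n 93 fit [0.6151 0.0804 0.0304] 0.0015
scene orange [287. 288.] ztop 0.0487 n 138 fit [0.6302 0.2896 0.0305] 0.0013
scene green [197. 167.] ztop 0.0486 n 37 fit [ 0.6233 -0.2689  0.0301] 0.002
scene green [351. 323.] ztop 0.1121 n 651 fit [0.5983 0.4591 0.0205] 0.007
scene blue [302. 217.] ztop 0.0491 n 84 fit [0.4611 0.1116 0.0302] 0.0015
scene red [179. 125.] ztop 0.1228 n 100 fit [ 0.6114 -0.4264  0.0207] 0.0069
scene red [352. 255.] ztop 0.087 n 155 fit [0.4594 0.314  0.0386] 0.0015
top orange [293. 161.] ztop 0.0475 n 53 fit [ 0.6401 -0.1066  0.0298] 0.0011
top orange [231. 170.] ztop 0.0468 n 51 fit [0.6143 0.0776 0.0299] 0.0011
top orange [288. 216.] ztop 0.0479 n 40 fit [ 0.476  -0.087   0.0296] 0.0008
top green [349. 166.] ztop 0.048 n 41 fit [ 0.6211 -0.271   0.0292] 0.0013
top red [414. 164.] ztop 0.1224 n 275 fit [ 0.6077 -0.4315  0.021 ] 0.0072
```

View pics/scene2.png

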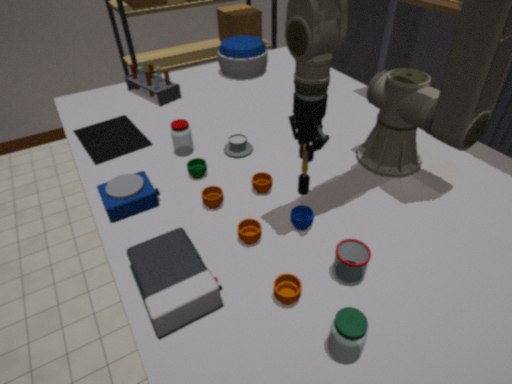

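Emit:
apply_moves(
  commands=[
    {"gripper": -1,"delta_pos": [0,0.4,0],"angular": [0,0,0]},
    {"gripper": -1,"delta_pos": [0.1,0.8,0],"angular": [0,0,0]},
    {"gripper": -1,"delta_pos": [0,0.8,0],"angular": [0,0,0]},
    {"gripper": -1,"delta_pos": [0,0.8,0],"angular": [0,0,0]},
    {"gripper": -1,"delta_pos": [0,0.8,0],"angular": [0,0,0]},
    {"gripper": -1,"delta_pos": [0,0.8,0],"angular": [0,0,0]},
    {"gripper": -1,"delta_pos": [0,0.8,0],"angular": [0,0,0]},
    {"gripper": -1,"delta_pos": [0,0.8,0],"angular": [0,0,0]},
    {"gripper": -1,"delta_pos": [0,0.6,0],"angular": [0,0,0]},
    {"gripper": -1,"delta_pos": [0,0.2,0],"angular": [0,0,0]},
    {"gripper": -1,"delta_pos": [0,0,0],"angular": [0,0,0]},
  ],
)

```text
time: 7.02
ee_pos: [0.4573, 0.311, 0.2421]
eef_rot: [-180.0, -0.0, 180.0]
ft_force: [0.1, -1.3, -0.1]
finger_gap: 0.177
finger_force: 39.0
```

```bash
python3 - <<'E'
from h import *
p,R,s=pose(); print(p)
rings('wrist','wrist3',['red','orange'])
E
```

```text
[0.45731348 0.31103348 0.24208472]
wrist red [257. 162.] ztop 0.0856 n 685 fit [0.4568 0.3111 0.0392] 0.0013
wrist orange [ 62. 290.] ztop 0.0477 n 534 fit [0.6112 0.0784 0.0305] 0.0013
```

View pics/wrist3.png

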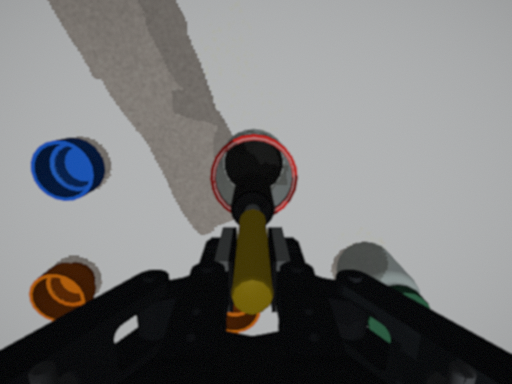

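Emit:
apply_moves(
  commands=[
    {"gripper": -1,"delta_pos": [0,0,0.6],"angular": [0,0,0]},
    {"gripper": -1,"delta_pos": [0,0,0.8],"angular": [0,0,0]},
    {"gripper": -1,"delta_pos": [0,0,0.8],"angular": [0,0,0]},
    {"gripper": -1,"delta_pos": [0,0,0.8],"angular": [0,0,0]},
    {"gripper": -1,"delta_pos": [0,0,0.5],"angular": [0,0,0]},
    {"gripper": -1,"delta_pos": [0,0,0.25],"angular": [0,0,0]},
    {"gripper": -1,"delta_pos": [0,0,0.05],"angular": [0,0,0]},
    {"gripper": -1,"delta_pos": [0,0,0],"angular": [0,0,0]},
  ],
)

```text
time: 8.07
ee_pos: [0.4579, 0.3111, 0.129]
eef_rot: [180.0, 0.1, 180.0]
ft_force: [0.6, 0.3, 0.6]
finger_gap: 0.173
finger_force: 39.0
```

Emit:
apply_moves(
  commands=[
    {"gripper": -0.5,"delta_pos": [0,0,0],"angular": [0,0,0]},
    {"gripper": 0,"delta_pos": [0,0,0],"angular": [0,0,0]},
    {"gripper": 0,"delta_pos": [0,0,0],"angular": [0,0,0]},
    {"gripper": 0,"delta_pos": [0,0,0],"angular": [0,0,0]},
    {"gripper": 0,"delta_pos": [0,0,-0.5],"angular": [0,0,0]},
    {"gripper": 0,"delta_pos": [0,0,-1],"angular": [0,0,0]},
    {"gripper": 0,"delta_pos": [0,0,-1],"angular": [0,0,0]},
    {"gripper": 0.6,"delta_pos": [0,0,-1],"angular": [0,0,0]},
    {"gripper": 1,"delta_pos": [0,-0.5,0],"angular": [0,0,0]},
    {"gripper": 1,"delta_pos": [0,-1,0],"angular": [0,0,0]},
    {"gripper": 1,"delta_pos": [0,-1,0],"angular": [0,0,0]},
    {"gripper": 1,"delta_pos": [0,-1,0],"angular": [0,0,0]},
  ],
)

```text
time: 9.57
ee_pos: [0.4568, 0.2045, 0.233]
eef_rot: [-180.0, -0.0, 180.0]
ft_force: [0.2, -0.0, -0.6]
finger_gap: 1.001
finger_force: 0.0
```

Emit:
apply_moves(
  commands=[
    {"gripper": 1,"delta_pos": [0,-1,0],"angular": [0,0,0]},
    {"gripper": 1,"delta_pos": [0,-1,0],"angular": [0,0,0]},
    {"gripper": 1,"delta_pos": [0,-0.9,0],"angular": [0,0,0]},
    {"gripper": 1,"delta_pos": [0,-0.3,0],"angular": [0,0,0]},
    {"gripper": 1,"delta_pos": [0,0,0],"angular": [0,0,0]},
  ],
)

```text
time: 10.2
ee_pos: [0.4572, 0.1095, 0.2332]
eef_rot: [180.0, -0.0, 179.9]
ft_force: [0.4, 0.1, 0.6]
finger_gap: 0.998
finger_force: 0.0
```

```bash
python3 - <<'E'
from h import *
p,R,s=pose(); print(p)
rings('wrist','wrist4',['red','orange','blue'])
im,d,W=look('scene','scene4'); cv2.imwrite('pics/s4c.png',cv2.resize(im[150:320,150:400,::-1],None,fx=3,fy=3))
E
```

```text
[0.45715908 0.10953426 0.23319869]
wrist red [460. 176.] ztop 0.0856 n 1210 fit [0.4566 0.3104 0.0386] 0.0016
wrist orange [ 69. 185.] ztop 0.0478 n 838 fit [ 0.4733 -0.087   0.0305] 0.0012
wrist orange [227. 297.] ztop 0.0479 n 639 fit [0.6111 0.0778 0.0305] 0.0013
wrist blue [252. 171.] ztop 0.0479 n 696 fit [0.4572 0.1087 0.0304] 0.0011
```

View pics/s4c.png

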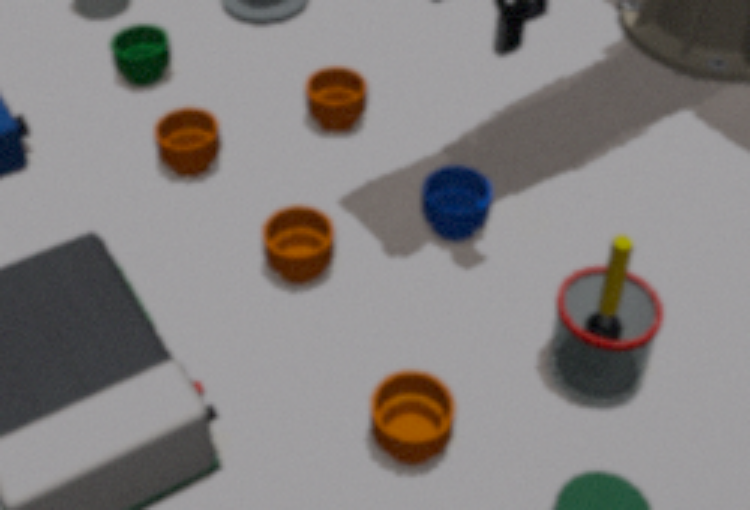

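Emit:
apply_moves(
  commands=[
    {"gripper": 1,"delta_pos": [0,-0.03,1],"angular": [0,0,0]},
    {"gripper": 1,"delta_pos": [0,0,1],"angular": [0,0,0]},
    {"gripper": 1,"delta_pos": [0,0,1],"angular": [0,0,0]},
    {"gripper": 1,"delta_pos": [0,0,1],"angular": [0,0,0]},
    {"gripper": 1,"delta_pos": [0,0,1],"angular": [0,0,0]},
    {"gripper": 1,"delta_pos": [0,0,0.9],"angular": [0,0,0]},
    {"gripper": 1,"delta_pos": [0,0,0.6],"angular": [0,0,0]},
    {"gripper": 1,"delta_pos": [0,0,0.4],"angular": [0,0,0]},
    {"gripper": 0.5,"delta_pos": [0,0,0],"angular": [0,0,0]},
    {"gripper": 0.3,"delta_pos": [0,0,0],"angular": [0,0,0]},
    {"gripper": 0.3,"delta_pos": [0,0,0],"angular": [0,0,0]},
    {"gripper": 0.3,"delta_pos": [0,0,0],"angular": [0,0,0]},
  ],
  newtons=30,
)

```text
time: 11.8
ee_pos: [0.4577, 0.109, 0.0267]
eef_rot: [180.0, 0.1, 180.0]
ft_force: [-0.3, 0.0, -1.0]
finger_gap: 0.795
finger_force: 33.9
```

Emit:
apply_moves(
  commands=[
    {"gripper": 0.3,"delta_pos": [0,0,0],"angular": [0,0,0]},
    {"gripper": 0.3,"delta_pos": [0,0,0],"angular": [0,0,0]},
  ],
)

```text
time: 12.05
ee_pos: [0.4574, 0.109, 0.0264]
eef_rot: [180.0, 0.0, 180.0]
ft_force: [0.4, 0.5, -1.4]
finger_gap: 0.791
finger_force: 33.9
```

```bash
python3 - <<'E'
from h import *
p,R,s=pose(); print(p)
im,d,W=look('wrist','wrist5')
rings('wrist',None,['blue'])
# fingertips: dark pixels near tcp height
T=(W-p)@R
k=(d>0)&(im.max(-1)<60)&(abs(T[...,0])<.02)&(abs(T[...,1])<.06)&(T[...,2]>-.05)
if k.any(): print(T[k].min(0),T[k].max(0))
E
```

```text
[0.45739082 0.10897312 0.02636889]
wrist blue [252. 267.] ztop 0.0479 n 4230 fit [0.4573 0.1079 0.0304] 0.0013
[-0.01999426 -0.0599854  -0.04999982] [0.01592775 0.05997137 0.01757526]
```

View pics/wrist5.png

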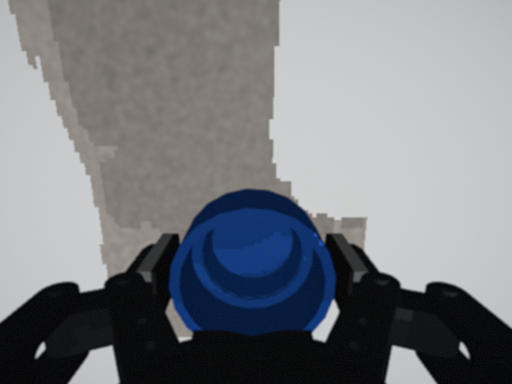

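Emit:
apply_moves(
  commands=[
    {"gripper": 0.3,"delta_pos": [0,0,-0.5],"angular": [0,0,0]},
    {"gripper": 0.3,"delta_pos": [0,0,-1],"angular": [0,0,0]},
    {"gripper": 0.3,"delta_pos": [0,0,-1],"angular": [0,0,0]},
    {"gripper": 0.3,"delta_pos": [0,0,-1],"angular": [0,0,0]},
    {"gripper": 0.3,"delta_pos": [0,0,-1],"angular": [0,0,0]},
    {"gripper": 0.3,"delta_pos": [0,-0.5,-1],"angular": [0,0,0]},
    {"gripper": 0.3,"delta_pos": [0.1,-1,-0.8],"angular": [0,0,0]},
    {"gripper": 0.3,"delta_pos": [0.1,-1,0],"angular": [0,0,0]},
    {"gripper": 0.3,"delta_pos": [0.1,-1,0],"angular": [0,0,0]},
    {"gripper": 0.3,"delta_pos": [0.1,-1,0],"angular": [0,0,0]},
    {"gripper": 0.3,"delta_pos": [0.1,-1,0],"angular": [0,0,0]},
    {"gripper": 0.3,"delta_pos": [0.1,-1,0],"angular": [0,0,0]},
  ],
)

```text
time: 13.65
ee_pos: [0.4389, -0.0869, 0.2152]
eef_rot: [180.0, 0.0, 180.0]
ft_force: [-0.4, -0.2, -0.7]
finger_gap: 0.79
finger_force: 34.2
```

Emit:
apply_moves(
  commands=[
    {"gripper": 0.3,"delta_pos": [0.1,-1,0],"angular": [0,0,0]},
    {"gripper": 0.3,"delta_pos": [0.1,-1,0],"angular": [0,0,0]},
    {"gripper": 0.3,"delta_pos": [0,-1,0],"angular": [0,0,0]},
    {"gripper": 0.3,"delta_pos": [0,-1,0],"angular": [0,0,0]},
    {"gripper": 0.3,"delta_pos": [0,-1,0],"angular": [0,0,0]},
    {"gripper": 0.3,"delta_pos": [0,-1,0],"angular": [0,0,0]},
    {"gripper": 0.3,"delta_pos": [0,-1,0],"angular": [0,0,0]},
    {"gripper": 0.3,"delta_pos": [0,-0.8,0],"angular": [0,0,0]},
    {"gripper": 0.3,"delta_pos": [0,-0.4,0],"angular": [0,0,0]},
    {"gripper": 0.3,"delta_pos": [0,0,0],"angular": [0,0,0]},
    {"gripper": 0.3,"delta_pos": [0,0,0],"angular": [0,0,0]},
  ],
)

```text
time: 15.02
ee_pos: [0.433, -0.3311, 0.2152]
eef_rot: [180.0, -0.0, 180.0]
ft_force: [0.4, -0.4, -1.6]
finger_gap: 0.799
finger_force: 34.3
```

```bash
python3 - <<'E'
from h import *
p,R,s=pose(); print(p,s['finger_gap'])
im,d,W=look('wrist','wrist6')
m=(abs(W[...,2]-.048)<.012)&(np.hypot(W[...,0]-.434,W[...,1]+.333)<.06)&(d>0); P=W[m]
print(len(P),np.percentile(P[:,2],[2,50,98]))
for c,b in ((.0505,.0015),(.045,.0015)):
    q=P[abs(P[:,2]-c)<b]; print(len(q),(q.min(0)+q.max(0))/2,np.ptp(q,axis=0),fitc(q[:,:2]))
# outer edge via hull
h=cv2.convexHull(P[:,:2].astype(np.float32))[:,0]; print(cv2.minEnclosingCircle(h),fitc(h.astype(float)))
rings('wrist',None,['blue'])
E
```

```text
[ 0.4329954  -0.33107692  0.2152089 ] 0.7986645872492778
3055 [0.04279434 0.04460902 0.0500722 ]
338 [ 0.42403067 -0.33517965  0.05034263] [0.0529536  0.06694525 0.00267821] (array([ 0.43069959, -0.33516178,  0.03224588]), np.float64(0.0009021570955801175))
2322 [ 0.42358161 -0.33513094  0.04498792] [0.05273809 0.06179383 0.00297441] (array([ 0.42602113, -0.33527504,  0.01979602]), np.float64(0.007291182552727118))
((0.43079113960266113, -0.33522817492485046), 0.034090131521224976) (array([ 0.43047672, -0.33522359,  0.03359576]), np.float64(0.00022133659595352138))
wrist blue [252. 267.] ztop 0.2369 n 4255 fit [ 0.4331 -0.3321  0.0304] 0.0013
```

View pics/wrist6.png

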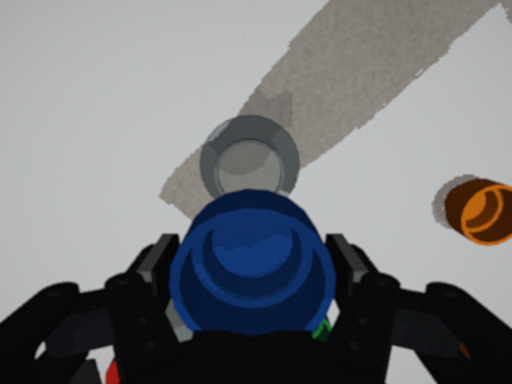

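Emit:
apply_moves(
  commands=[
    {"gripper": 0.3,"delta_pos": [0.09,-0.1,0.8],"angular": [0,0,0]},
    {"gripper": 0.3,"delta_pos": [0,0,1],"angular": [0,0,0]},
    {"gripper": 0.3,"delta_pos": [0,0,1],"angular": [0,0,0]},
    {"gripper": 0.3,"delta_pos": [0,0,0.8],"angular": [0,0,0]},
    {"gripper": 0.3,"delta_pos": [0,0,0.5],"angular": [0,0,0]},
    {"gripper": 0.3,"delta_pos": [0,0,0.3],"angular": [0,0,0]},
    {"gripper": 0.3,"delta_pos": [0,0,0.2],"angular": [0,0,0]},
    {"gripper": 0.3,"delta_pos": [0,0,0.15],"angular": [0,0,0]},
    {"gripper": 0.3,"delta_pos": [0,0,0],"angular": [0,0,0]},
  ],
)

```text
time: 16.25
ee_pos: [0.4304, -0.335, 0.0729]
eef_rot: [-180.0, 0.0, 180.0]
ft_force: [-0.3, -0.6, -0.7]
finger_gap: 0.794
finger_force: 34.3
```

```bash
python3 - <<'E'
from h import *
p,R,s=pose(); print(p,s['ft_force'])
rings('wrist',None,['blue'])
E
```

```text
[ 0.43043769 -0.33503193  0.07286731] [-0.26777488 -0.57015957 -0.71084754]
wrist blue [252. 267.] ztop 0.0944 n 4252 fit [ 0.4304 -0.3361  0.0304] 0.0013
```

Emit:
apply_moves(
  commands=[
    {"gripper": 0.3,"delta_pos": [0,0,0.04],"angular": [0,0,0]},
    {"gripper": 0.3,"delta_pos": [0,0,0],"angular": [0,0,0]},
    {"gripper": 0.7,"delta_pos": [0,0,0],"angular": [0,0,0]},
    {"gripper": 1,"delta_pos": [0,0,0],"angular": [0,0,0]},
    {"gripper": 1,"delta_pos": [0,0,0],"angular": [0,0,0]},
    {"gripper": 1,"delta_pos": [0,0,-0.4],"angular": [0,0,0]},
    {"gripper": 1,"delta_pos": [0,0,-0.8],"angular": [0,0,0]},
    {"gripper": 1,"delta_pos": [0,0,-1],"angular": [0,0,0]},
    {"gripper": 1,"delta_pos": [0,0,-1],"angular": [0,0,0]},
    {"gripper": 1,"delta_pos": [0,0,-1],"angular": [0,0,0]},
    {"gripper": 1,"delta_pos": [0,0,-0.6],"angular": [0,0,0]},
    {"gripper": 1,"delta_pos": [0,0,0],"angular": [0,0,0]},
  ],
)

```text
time: 17.8
ee_pos: [0.4312, -0.3358, 0.2179]
eef_rot: [-179.8, 0.2, 180.0]
ft_force: [0.2, -0.2, 0.3]
finger_gap: 1.0
finger_force: 0.0
```

```bash
python3 - <<'E'
from h import *
p,R,s=pose(); print(p,s['ft_force'],s['finger_gap'])
rings('wrist','wrist7')
rings('scene',None,['green','red'])
E
```

```text
[ 0.43119747 -0.33579038  0.21792229] [ 0.1936003  -0.15995542  0.29212316] 1.0003219397236833
wrist orange [483. 211.] ztop 0.0477 n 652 fit [ 0.4731 -0.0892  0.0306] 0.0013
wrist orange [440. 367.] ztop 0.049 n 102 fit [ 0.6362 -0.1079  0.0315] 0.0012
wrist green [310. 323.] ztop 0.0484 n 310 fit [ 0.6185 -0.2735  0.0304] 0.0013
wrist blue [253. 184.] ztop 0.0929 n 1079 fit [ 0.4308 -0.3362  0.0304] 0.0011
scene green [196. 166.] ztop 0.0493 n 34 fit [ 0.623  -0.2693  0.0303] 0.0021
scene green [351. 323.] ztop 0.1122 n 643 fit [0.5985 0.4598 0.0204] 0.0071
scene red [179. 125.] ztop 0.1226 n 102 fit [ 0.61   -0.4283  0.0203] 0.0069
scene red [352. 260.] ztop 0.087 n 103 fit [0.4598 0.314  0.0383] 0.0016
```

Emit:
apply_moves(
  commands=[
    {"gripper": 1,"delta_pos": [-0.1,0.5,0],"angular": [0,0,0]},
    {"gripper": 1,"delta_pos": [-0.2,1,0],"angular": [0,0,0]},
    {"gripper": 1,"delta_pos": [-0.2,1,0],"angular": [0,0,0]},
    {"gripper": 1,"delta_pos": [-0.2,1,0],"angular": [0,0,0]},
    {"gripper": 1,"delta_pos": [-0.2,1,0],"angular": [0,0,0]},
    {"gripper": 1,"delta_pos": [-0.2,1,0],"angular": [0,0,0]},
    {"gripper": 1,"delta_pos": [-0.2,1,0],"angular": [0,0,0]},
    {"gripper": 1,"delta_pos": [-0.1,1,0.5],"angular": [0,0,0]},
    {"gripper": 1,"delta_pos": [0,0.6,1],"angular": [0,0,0]},
    {"gripper": 1,"delta_pos": [0,0.23,1],"angular": [0,0,0]},
    {"gripper": 1,"delta_pos": [0,0,0],"angular": [0,0,0]},
  ],
)

```text
time: 19.27
ee_pos: [0.4697, -0.0829, 0.138]
eef_rot: [179.9, -0.4, -179.9]
ft_force: [-1.6, -0.1, 0.3]
finger_gap: 1.002
finger_force: 0.0
```

```bash
python3 - <<'E'
from h import *
p,R,s=pose(); print(p)
rings('wrist')
E
```

```text
[ 0.46973726 -0.08291827  0.13797873]
wrist orange [246. 202.] ztop 0.0479 n 1495 fit [ 0.4732 -0.088   0.0305] 0.0013
wrist orange [439. 374.] ztop 0.0472 n 129 fit [0.6049 0.0767 0.0357] 0.001
wrist green [ 63. 370.] ztop 0.0481 n 114 fit [ 0.6198 -0.2668  0.0249] 0.0012
```

Emit:
apply_moves(
  commands=[
    {"gripper": 1,"delta_pos": [-0.03,-0.05,0.8],"angular": [0,0,0]},
    {"gripper": 1,"delta_pos": [0,0,1],"angular": [0,0,0]},
    {"gripper": 1,"delta_pos": [0,0,0.9],"angular": [0,0,0]},
    {"gripper": 1,"delta_pos": [0,0,0.7],"angular": [0,0,0]},
    {"gripper": 1,"delta_pos": [0,0,0.4],"angular": [0,0,0]},
    {"gripper": 0.5,"delta_pos": [0,0,0],"angular": [0,0,0]},
    {"gripper": 0.3,"delta_pos": [0,0,0],"angular": [0,0,0]},
    {"gripper": 0.3,"delta_pos": [0,0,0],"angular": [0,0,0]},
    {"gripper": 0.3,"delta_pos": [0,0,0],"angular": [0,0,0]},
    {"gripper": 0.3,"delta_pos": [0,0,0],"angular": [0,0,0]},
  ],
)

```text
time: 20.58
ee_pos: [0.4741, -0.0868, 0.0273]
eef_rot: [-180.0, 0.1, 180.0]
ft_force: [-0.3, 0.3, 5.4]
finger_gap: 0.776
finger_force: 34.1
```

```bash
python3 - <<'E'
from h import *
p,R,s=pose(); print(p,s['finger_gap'],s['finger_force'])
rings('wrist',None,['orange'])
E
```

```text
[ 0.47411918 -0.08682331  0.02731007] 0.7763580445917185 34.06694838311523
wrist orange [252. 265.] ztop 0.0478 n 4433 fit [ 0.4732 -0.0879  0.0304] 0.0013
```

Emit:
apply_moves(
  commands=[
    {"gripper": 0.3,"delta_pos": [0,0,-0.5],"angular": [0,0,0]},
    {"gripper": 0.3,"delta_pos": [0,0,-1],"angular": [0,0,0]},
    {"gripper": 0.3,"delta_pos": [0,0,-1],"angular": [0,0,0]},
    {"gripper": 0.3,"delta_pos": [0,-0.5,-1],"angular": [0,0,0]},
    {"gripper": 0.3,"delta_pos": [0.2,-1,-1],"angular": [0,0,0]},
    {"gripper": 0.3,"delta_pos": [0.2,-1,0],"angular": [0,0,0]},
    {"gripper": 0.3,"delta_pos": [0.2,-1,0],"angular": [0,0,0]},
    {"gripper": 0.3,"delta_pos": [0.2,-1,0],"angular": [0,0,0]},
    {"gripper": 0.3,"delta_pos": [0.2,-1,0],"angular": [0,0,0]},
    {"gripper": 0.3,"delta_pos": [0.2,-1,0],"angular": [0,0,0]},
    {"gripper": 0.3,"delta_pos": [0.2,-0.9,0],"angular": [0,0,0]},
    {"gripper": 0.3,"delta_pos": [0.2,-0.8,0],"angular": [0,0,0]},
  ],
)

```text
time: 22.12
ee_pos: [0.4248, -0.3333, 0.1621]
eef_rot: [180.0, -0.0, 179.9]
ft_force: [0.3, 0.4, -1.1]
finger_gap: 0.771
finger_force: 33.8
```

Emit:
apply_moves(
  commands=[
    {"gripper": 0.3,"delta_pos": [0,0,0],"angular": [0,0,0]},
    {"gripper": 0.3,"delta_pos": [0,0,0],"angular": [0,0,0]},
    {"gripper": 0.3,"delta_pos": [0,0,0],"angular": [0,0,0]},
  ],
)

```text
time: 22.5
ee_pos: [0.4254, -0.3316, 0.1617]
eef_rot: [180.0, -0.0, -180.0]
ft_force: [-0.1, -0.4, -1.2]
finger_gap: 0.772
finger_force: 33.9
```

```bash
python3 - <<'E'
from h import *
p,R,s=pose(); print(p,s['finger_gap'],s['finger_force'])
rings('wrist','wrist8',['orange','blue'])
E
```

```text
[ 0.42536032 -0.33157715  0.16169327] 0.7719327425692724 33.85597646702081
wrist orange [252. 266.] ztop 0.1822 n 4380 fit [ 0.4245 -0.3327  0.0304] 0.0013
wrist blue [243. 180.] ztop 0.0931 n 667 fit [ 0.4317 -0.3361  0.0313] 0.0012
```

Emit:
apply_moves(
  commands=[
    {"gripper": 0.3,"delta_pos": [-0.21,-0.12,0],"angular": [0,0,0]},
    {"gripper": 0.3,"delta_pos": [0,0,0.6],"angular": [0,0,0]},
    {"gripper": 0.3,"delta_pos": [0,0,0.6],"angular": [0,0,0]},
    {"gripper": 0.3,"delta_pos": [0,0,0.3],"angular": [0,0,0]},
    {"gripper": 0.3,"delta_pos": [0,0,0.25],"angular": [0,0,0]},
    {"gripper": 0.3,"delta_pos": [0,0,0.15],"angular": [0,0,0]},
    {"gripper": 0.3,"delta_pos": [0,0,0.1],"angular": [0,0,0]},
    {"gripper": 0.3,"delta_pos": [0,0,0],"angular": [0,0,0]},
  ],
)

```text
time: 23.55
ee_pos: [0.4316, -0.3362, 0.1017]
eef_rot: [-180.0, 0.0, 180.0]
ft_force: [0.1, 0.4, -0.4]
finger_gap: 0.773
finger_force: 33.8
```

```bash
python3 - <<'E'
from h import *
p,R,s=pose(); print(p,s['finger_gap'],s['finger_force'])
rings('wrist',None,['orange','blue'])
E
```

```text
[ 0.43161471 -0.33621561  0.10165141] 0.7732223011308559 33.84866133565083
wrist orange [252. 266.] ztop 0.1221 n 4403 fit [ 0.4307 -0.3373  0.0304] 0.0013
wrist blue [260. 187.] ztop 0.0927 n 319 fit [ 0.4314 -0.3365  0.0326] 0.0003
```

Emit:
apply_moves(
  commands=[
    {"gripper": 0.3,"delta_pos": [0,0,0.04],"angular": [0,0,0]},
    {"gripper": 0.3,"delta_pos": [0,0,0],"angular": [0,0,0]},
    {"gripper": 0.7,"delta_pos": [0,0,0],"angular": [0,0,0]},
    {"gripper": 1,"delta_pos": [0,0,0],"angular": [0,0,0]},
    {"gripper": 1,"delta_pos": [0,0,0],"angular": [0,0,0]},
    {"gripper": 1,"delta_pos": [0,0,-0.4],"angular": [0,0,0]},
    {"gripper": 1,"delta_pos": [0,0,-0.8],"angular": [0,0,0]},
    {"gripper": 1,"delta_pos": [0,0,-1],"angular": [0,0,0]},
    {"gripper": 1,"delta_pos": [0,0,-1],"angular": [0,0,0]},
    {"gripper": 1,"delta_pos": [0,0,-0.8],"angular": [0,0,0]},
    {"gripper": 1,"delta_pos": [0,0,0],"angular": [0,0,0]},
    {"gripper": 1,"delta_pos": [0,0,0],"angular": [0,0,0]},
  ],
)

```text
time: 25.1
ee_pos: [0.4314, -0.336, 0.2201]
eef_rot: [180.0, -0.0, 180.0]
ft_force: [0.3, -0.2, -0.2]
finger_gap: 0.999
finger_force: 0.0
```

```bash
python3 - <<'E'
from h import *
p,R,s=pose(); print(p,s['finger_gap'],s['finger_force'])
rings('wrist','wrist9')
E
```

```text
[ 0.43140815 -0.33598825  0.22009365] 0.999028735717315 0.0
wrist orange [251. 193.] ztop 0.1209 n 1354 fit [ 0.4311 -0.3374  0.0305] 0.0012
wrist green [309. 322.] ztop 0.0482 n 307 fit [ 0.6186 -0.2734  0.0304] 0.0013
wrist blue [260. 151.] ztop 0.0927 n 41 fit [ 0.4311 -0.3367  0.0325] 0.0002
```

Emit:
apply_moves(
  commands=[
    {"gripper": 1,"delta_pos": [-0.5,0.55,0],"angular": [0,0,0]},
    {"gripper": 1,"delta_pos": [-0.85,0.95,0],"angular": [0,0,0]},
    {"gripper": 1,"delta_pos": [-0.85,0.95,0],"angular": [0,0,0]},
    {"gripper": 1,"delta_pos": [-0.85,0.95,0],"angular": [0,0,0]},
    {"gripper": 1,"delta_pos": [-0.85,0.95,0],"angular": [0,0,0]},
    {"gripper": 1,"delta_pos": [-0.85,0.95,0],"angular": [0,0,0]},
    {"gripper": 1,"delta_pos": [-0.85,0.95,0.5],"angular": [0,0,0]},
    {"gripper": 1,"delta_pos": [-0.85,0.95,1],"angular": [0,0,0]},
    {"gripper": 1,"delta_pos": [-0.38,0.44,1],"angular": [0,0,0]},
    {"gripper": 1,"delta_pos": [0,0,0],"angular": [0,0,0]},
    {"gripper": 1,"delta_pos": [0,0,0],"angular": [0,0,0]},
  ],
)

```text
time: 26.52
ee_pos: [0.6362, -0.1075, 0.1456]
eef_rot: [-180.0, -0.0, 179.9]
ft_force: [1.2, -0.4, -0.4]
finger_gap: 1.001
finger_force: 0.0
```

```bash
python3 - <<'E'
from h import *
p,R,s=pose(); print(p)
rings('wrist')
E
```

```text
[ 0.63618952 -0.10754562  0.14559817]
wrist orange [479. 163.] ztop 0.0477 n 1049 fit [0.612  0.0764 0.0305] 0.0013
wrist orange [253. 196.] ztop 0.0479 n 1409 fit [ 0.6377 -0.1077  0.0305] 0.0012
wrist green [ 45. 172.] ztop 0.0481 n 1103 fit [ 0.6196 -0.2723  0.0304] 0.0012
```

Emit:
apply_moves(
  commands=[
    {"gripper": 1,"delta_pos": [-0.05,0.02,1],"angular": [0,0,0]},
    {"gripper": 1,"delta_pos": [0,0,1],"angular": [0,0,0]},
    {"gripper": 1,"delta_pos": [0,0,0.9],"angular": [0,0,0]},
    {"gripper": 1,"delta_pos": [0,0,0.7],"angular": [0,0,0]},
    {"gripper": 1,"delta_pos": [0,0,0.36],"angular": [0,0,0]},
    {"gripper": 0.5,"delta_pos": [0,0,0],"angular": [0,0,0]},
    {"gripper": 0.3,"delta_pos": [0,0,0],"angular": [0,0,0]},
    {"gripper": 0.3,"delta_pos": [0,0,0],"angular": [0,0,0]},
    {"gripper": 0.3,"delta_pos": [0,0,0],"angular": [0,0,0]},
    {"gripper": 0.3,"delta_pos": [0,0,0],"angular": [0,0,0]},
  ],
)

```text
time: 27.82
ee_pos: [0.6389, -0.1067, 0.0276]
eef_rot: [-180.0, 0.1, 180.0]
ft_force: [0.2, -0.9, 5.1]
finger_gap: 0.785
finger_force: 34.2
```

```bash
python3 - <<'E'
from h import *
p,R,s=pose(); print(p,s['finger_gap'],s['finger_force'])
rings('wrist',None,['orange'])
E
```

```text
[ 0.63886846 -0.10670243  0.02759142] 0.7853507030640691 34.18083619326353
wrist orange [252. 265.] ztop 0.0478 n 4380 fit [ 0.638  -0.1078  0.0304] 0.0013
```

Emit:
apply_moves(
  commands=[
    {"gripper": 0.3,"delta_pos": [0,0,-0.5],"angular": [0,0,0]},
    {"gripper": 0.3,"delta_pos": [0,0,-1],"angular": [0,0,0]},
    {"gripper": 0.3,"delta_pos": [0,0,-1],"angular": [0,0,0]},
    {"gripper": 0.3,"delta_pos": [0.5,-0.55,-1],"angular": [0,0,0]},
    {"gripper": 0.3,"delta_pos": [0.85,-0.95,-1],"angular": [0,0,0]},
    {"gripper": 0.3,"delta_pos": [0.85,-0.95,-0.9],"angular": [0,0,0]},
    {"gripper": 0.3,"delta_pos": [0.85,-0.95,0],"angular": [0,0,0]},
    {"gripper": 0.3,"delta_pos": [0.85,-0.95,0],"angular": [0,0,0]},
    {"gripper": 0.3,"delta_pos": [0.85,-0.95,0],"angular": [0,0,0]},
    {"gripper": 0.3,"delta_pos": [0.85,-0.95,0],"angular": [0,0,0]},
    {"gripper": 0.3,"delta_pos": [0.85,-0.9,0],"angular": [0,0,0]},
    {"gripper": 0.3,"delta_pos": [0.45,-0.5,0],"angular": [0,0,0]},
  ],
)

```text
time: 29.38
ee_pos: [0.4298, -0.3367, 0.189]
eef_rot: [180.0, 0.0, 179.9]
ft_force: [0.7, 0.4, 0.5]
finger_gap: 0.788
finger_force: 34.0
```

Emit:
apply_moves(
  commands=[
    {"gripper": 0.3,"delta_pos": [0,0,0],"angular": [0,0,0]},
    {"gripper": 0.3,"delta_pos": [0,0,0],"angular": [0,0,0]},
    {"gripper": 0.3,"delta_pos": [0,0,0],"angular": [0,0,0]},
  ],
)

```text
time: 29.75
ee_pos: [0.4317, -0.335, 0.1885]
eef_rot: [180.0, 0.0, -179.9]
ft_force: [-0.7, 0.3, -0.8]
finger_gap: 0.79
finger_force: 34.0
```

```bash
python3 - <<'E'
from h import *
p,R,s=pose(); print(p,s['finger_gap'],s['finger_force'])
rings('wrist','wrist10',['orange','blue'])
rings('scene',None,['green','red','orange'])
E
```

```text
[ 0.43166417 -0.33501996  0.18854969] 0.7903744700991349 34.04444536194205
wrist orange [252. 256.] ztop 0.2087 n 4375 fit [ 0.4309 -0.3361  0.0304] 0.0013
wrist blue [258. 156.] ztop 0.0925 n 62 fit [ 0.4308 -0.3364  0.0321] 0.0002
scene green [197. 166.] ztop 0.0488 n 37 fit [ 0.6224 -0.2688  0.0295] 0.0019
scene green [351. 323.] ztop 0.1121 n 649 fit [0.5982 0.4589 0.0207] 0.007
scene red [179. 124.] ztop 0.1223 n 107 fit [ 0.6096 -0.4274  0.0203] 0.0071
scene red [352. 260.] ztop 0.0867 n 108 fit [0.4599 0.3141 0.0383] 0.0016
scene orange [232. 103.] ztop 0.2104 n 30 fit [ 0.4351 -0.3338  0.0309] 0.0024
scene orange [236. 125.] ztop 0.1212 n 41 fit [ 0.4361 -0.3343  0.03  ] 0.0024
scene orange [249. 231.] ztop 0.0489 n 89 fit [0.6149 0.0804 0.0305] 0.0015
scene orange [287. 288.] ztop 0.0489 n 143 fit [0.6301 0.2895 0.0305] 0.0013
```

Emit:
apply_moves(
  commands=[
    {"gripper": 0.3,"delta_pos": [0,-0.04,0.4],"angular": [0,0,0]},
    {"gripper": 0.3,"delta_pos": [0,0,0.5],"angular": [0,0,0]},
    {"gripper": 0.3,"delta_pos": [0,0,0.4],"angular": [0,0,0]},
    {"gripper": 0.3,"delta_pos": [0,0,0.3],"angular": [0,0,0]},
    {"gripper": 0.3,"delta_pos": [0,0,0.2],"angular": [0,0,0]},
    {"gripper": 0.3,"delta_pos": [0,0,0.15],"angular": [0,0,0]},
    {"gripper": 0.3,"delta_pos": [0,0,0.03],"angular": [0,0,0]},
    {"gripper": 0.3,"delta_pos": [0,0,0],"angular": [0,0,0]},
  ],
)

```text
time: 30.85
ee_pos: [0.4311, -0.3372, 0.1294]
eef_rot: [-180.0, 0.0, 180.0]
ft_force: [0.6, 1.0, -0.3]
finger_gap: 0.785
finger_force: 34.0
```

```bash
python3 - <<'E'
from h import *
p,R,s=pose(); print(p,s['finger_gap'],s['finger_force'])
rings('wrist',None,['orange','blue'])
E
```

```text
[ 0.43110275 -0.33720076  0.12941342] 0.7851533029109643 34.04806271195412
wrist orange [252. 261.] ztop 0.1496 n 4350 fit [ 0.4302 -0.3383  0.0304] 0.0013
wrist blue [261. 175.] ztop 0.0925 n 154 fit [ 0.4312 -0.3365  0.0324] 0.0002
```

Emit:
apply_moves(
  commands=[
    {"gripper": 0.3,"delta_pos": [0,0,0.03],"angular": [0,0,0]},
    {"gripper": 0.3,"delta_pos": [0,0,0],"angular": [0,0,0]},
    {"gripper": 0.7,"delta_pos": [0,0,0],"angular": [0,0,0]},
    {"gripper": 1,"delta_pos": [0,0,0],"angular": [0,0,0]},
    {"gripper": 1,"delta_pos": [0,0,0],"angular": [0,0,0]},
    {"gripper": 1,"delta_pos": [0,0,-0.4],"angular": [0,0,0]},
    {"gripper": 1,"delta_pos": [0,0,-0.8],"angular": [0,0,0]},
    {"gripper": 1,"delta_pos": [0,0,-1],"angular": [0,0,0]},
    {"gripper": 1,"delta_pos": [0,0,-1],"angular": [0,0,0]},
    {"gripper": 1,"delta_pos": [0,0,-0.6],"angular": [0,0,0]},
    {"gripper": 1,"delta_pos": [0,0,0],"angular": [0,0,0]},
    {"gripper": 1,"delta_pos": [0,0,0],"angular": [0,0,0]},
  ],
)

```text
time: 32.4
ee_pos: [0.4308, -0.3369, 0.2419]
eef_rot: [180.0, -0.0, 180.0]
ft_force: [-0.1, 0.4, -0.4]
finger_gap: 0.999
finger_force: 0.0
```

```bash
python3 - <<'E'
from h import *
p,R,s=pose(); print(p,s['finger_gap'],s['finger_force'])
rings('wrist','wrist11')
E
```

```text
[ 0.43080099 -0.33686608  0.24185674] 0.9993801409472761 0.0
wrist orange [251. 194.] ztop 0.1489 n 1411 fit [ 0.4307 -0.3385  0.0305] 0.0012
wrist green [305. 314.] ztop 0.0481 n 335 fit [ 0.6187 -0.2733  0.0304] 0.0013
wrist blue [261. 148.] ztop 0.0924 n 27 fit [ 0.4307 -0.3366  0.0321] 0.0002
```

Emit:
apply_moves(
  commands=[
    {"gripper": 1,"delta_pos": [-0.2,0.5,0],"angular": [0,0,0]},
    {"gripper": 1,"delta_pos": [-0.45,1,0],"angular": [0,0,0]},
    {"gripper": 1,"delta_pos": [-0.45,1,0],"angular": [0,0,0]},
    {"gripper": 1,"delta_pos": [-0.45,1,0],"angular": [0,0,0]},
    {"gripper": 1,"delta_pos": [-0.45,1,0],"angular": [0,0,0]},
    {"gripper": 1,"delta_pos": [-0.45,1,0],"angular": [0,0,0]},
    {"gripper": 1,"delta_pos": [-0.45,1,0],"angular": [0,0,0]},
    {"gripper": 1,"delta_pos": [-0.45,1,0],"angular": [0,0,0]},
    {"gripper": 1,"delta_pos": [-0.45,1,0],"angular": [0,0,0]},
    {"gripper": 1,"delta_pos": [-0.45,1,0],"angular": [0,0,0]},
    {"gripper": 1,"delta_pos": [-0.45,1,0],"angular": [0,0,0]},
    {"gripper": 1,"delta_pos": [-0.45,1,0],"angular": [0,0,0]},
  ],
)

```text
time: 33.95
ee_pos: [0.5854, 0.01, 0.2416]
eef_rot: [180.0, -0.1, -180.0]
ft_force: [-0.1, -0.6, -0.3]
finger_gap: 0.999
finger_force: 0.0
```

Emit:
apply_moves(
  commands=[
    {"gripper": 1,"delta_pos": [-0.45,1,0.6],"angular": [0,0,0]},
    {"gripper": 1,"delta_pos": [-0.3,0.9,1],"angular": [0,0,0]},
    {"gripper": 1,"delta_pos": [-0.17,0.43,1],"angular": [0,0,0]},
    {"gripper": 1,"delta_pos": [0,0,0.7],"angular": [0,0,0]},
    {"gripper": 1,"delta_pos": [0,0,0],"angular": [0,0,0]},
    {"gripper": 1,"delta_pos": [0,0,0],"angular": [0,0,0]},
  ],
)

```text
time: 34.7
ee_pos: [0.6133, 0.0782, 0.1439]
eef_rot: [180.0, 0.0, 180.0]
ft_force: [1.6, 0.3, 0.5]
finger_gap: 1.001
finger_force: 0.0
```

```bash
python3 - <<'E'
from h import *
p,R,s=pose(); print(p)
rings('wrist')
E
```

```text
[0.61334987 0.07816758 0.1439246 ]
wrist orange [253. 193.] ztop 0.048 n 1421 fit [0.6117 0.0777 0.0305] 0.0012
wrist orange [490. 207.] ztop 0.0478 n 720 fit [0.627  0.2857 0.0306] 0.0014
```

Down 0.117 → 3.9; x −0.0012 → +0.04.

Emit:
apply_moves(
  commands=[
    {"gripper": 1,"delta_pos": [0.03,0.02,1],"angular": [0,0,0]},
    {"gripper": 1,"delta_pos": [0,0,1],"angular": [0,0,0]},
    {"gripper": 1,"delta_pos": [0,0,0.9],"angular": [0,0,0]},
    {"gripper": 1,"delta_pos": [0,0,0.7],"angular": [0,0,0]},
    {"gripper": 1,"delta_pos": [0,0,0.3],"angular": [0,0,0]},
    {"gripper": 0.5,"delta_pos": [0,0,0],"angular": [0,0,0]},
    {"gripper": 0.3,"delta_pos": [0,0,0],"angular": [0,0,0]},
    {"gripper": 0.3,"delta_pos": [0,0,0],"angular": [0,0,0]},
    {"gripper": 0.3,"delta_pos": [0,0,0],"angular": [0,0,0]},
    {"gripper": 0.3,"delta_pos": [0,0,0],"angular": [0,0,0]},
  ],
)

```text
time: 36.0
ee_pos: [0.6132, 0.0783, 0.0272]
eef_rot: [180.0, 0.1, 180.0]
ft_force: [-0.7, -0.6, 5.7]
finger_gap: 0.792
finger_force: 34.2
```

```bash
python3 - <<'E'
from h import *
p,R,s=pose(); print(p,s['finger_gap'],s['finger_force'])
rings('wrist',None,['orange'])
E
```

```text
[0.61322897 0.0783159  0.02724142] 0.7915063493847738 34.21013943850994
wrist orange [252. 265.] ztop 0.0478 n 4442 fit [0.6117 0.0772 0.0304] 0.0013
```

Emit:
apply_moves(
  commands=[
    {"gripper": 0.3,"delta_pos": [0,0,-0.5],"angular": [0,0,0]},
    {"gripper": 0.3,"delta_pos": [0,0,-1],"angular": [0,0,0]},
    {"gripper": 0.3,"delta_pos": [0,0,-1],"angular": [0,0,0]},
    {"gripper": 0.3,"delta_pos": [0.2,-0.5,-1],"angular": [0,0,0]},
    {"gripper": 0.3,"delta_pos": [0.45,-1,-1],"angular": [0,0,0]},
    {"gripper": 0.3,"delta_pos": [0.45,-1,-1],"angular": [0,0,0]},
    {"gripper": 0.3,"delta_pos": [0.45,-1,-0.9],"angular": [0,0,0]},
    {"gripper": 0.3,"delta_pos": [0.45,-1,0],"angular": [0,0,0]},
    {"gripper": 0.3,"delta_pos": [0.45,-1,0],"angular": [0,0,0]},
    {"gripper": 0.3,"delta_pos": [0.45,-1,0],"angular": [0,0,0]},
    {"gripper": 0.3,"delta_pos": [0.45,-1,0],"angular": [0,0,0]},
    {"gripper": 0.3,"delta_pos": [0.45,-1,0],"angular": [0,0,0]},
  ],
)

```text
time: 37.55
ee_pos: [0.4974, -0.1773, 0.2188]
eef_rot: [180.0, -0.0, 180.0]
ft_force: [0.3, -0.5, -1.4]
finger_gap: 0.794
finger_force: 34.1
```

Emit:
apply_moves(
  commands=[
    {"gripper": 0.3,"delta_pos": [0.45,-1,0],"angular": [0,0,0]},
    {"gripper": 0.3,"delta_pos": [0.45,-1,0],"angular": [0,0,0]},
    {"gripper": 0.3,"delta_pos": [0.45,-1,0],"angular": [0,0,0]},
    {"gripper": 0.3,"delta_pos": [0.45,-1,0],"angular": [0,0,0]},
    {"gripper": 0.3,"delta_pos": [0.3,-0.9,0],"angular": [0,0,0]},
    {"gripper": 0.3,"delta_pos": [0.13,-0.4,0],"angular": [0,0,0]},
    {"gripper": 0.3,"delta_pos": [0,0,0],"angular": [0,0,0]},
    {"gripper": 0.3,"delta_pos": [0,0,0],"angular": [0,0,0]},
    {"gripper": 0.3,"delta_pos": [0,0,0],"angular": [0,0,0]},
  ],
)

```text
time: 38.67
ee_pos: [0.4316, -0.3346, 0.2183]
eef_rot: [180.0, -0.0, -180.0]
ft_force: [-0.2, 0.6, 0.0]
finger_gap: 0.794
finger_force: 34.1
```

```bash
python3 - <<'E'
from h import *
p,R,s=pose(); print(p,s['finger_gap'],s['finger_force'])
rings('wrist','wrist12',['orange','blue'])
rings('scene',None,['green','red','orange'])
E
```

```text
[ 0.43159928 -0.33457345  0.21830223] 0.7939570358127244 34.0655223838985
wrist orange [251. 254.] ztop 0.2388 n 4472 fit [ 0.4301 -0.3357  0.0304] 0.0013
wrist blue [257. 151.] ztop 0.0926 n 41 fit [ 0.4309 -0.3365  0.0323] 0.0002
scene green [197. 167.] ztop 0.0485 n 38 fit [ 0.6232 -0.2694  0.0299] 0.0019
scene green [351. 323.] ztop 0.1121 n 644 fit [0.5982 0.459  0.0204] 0.007
scene red [179. 125.] ztop 0.1225 n 106 fit [ 0.61   -0.4282  0.0208] 0.0069
scene red [352. 260.] ztop 0.0874 n 100 fit [0.46   0.3141 0.0383] 0.0016
scene orange [231.  95.] ztop 0.2396 n 33 fit [ 0.432  -0.3321  0.0319] 0.0031
scene orange [235. 121.] ztop 0.1486 n 49 fit [ 0.435  -0.3355  0.0305] 0.0019
scene orange [287. 288.] ztop 0.0489 n 139 fit [0.6301 0.2895 0.0304] 0.0013
```

Emit:
apply_moves(
  commands=[
    {"gripper": 0.3,"delta_pos": [-0.02,-0.03,0.5],"angular": [0,0,0]},
    {"gripper": 0.3,"delta_pos": [0,0,0.5],"angular": [0,0,0]},
    {"gripper": 0.3,"delta_pos": [0,0,0.4],"angular": [0,0,0]},
    {"gripper": 0.3,"delta_pos": [0,0,0.3],"angular": [0,0,0]},
    {"gripper": 0.3,"delta_pos": [0,0,0.2],"angular": [0,0,0]},
    {"gripper": 0.3,"delta_pos": [0,0,0.12],"angular": [0,0,0]},
    {"gripper": 0.3,"delta_pos": [0,0,0.03],"angular": [0,0,0]},
    {"gripper": 0.3,"delta_pos": [0,0,0],"angular": [0,0,0]},
  ],
)

```text
time: 39.78
ee_pos: [0.432, -0.3366, 0.1571]
eef_rot: [-180.0, 0.0, 180.0]
ft_force: [0.5, -0.3, -0.9]
finger_gap: 0.79
finger_force: 34.1
```

```bash
python3 - <<'E'
from h import *
p,R,s=pose(); print(p,s['finger_gap'],s['finger_force'])
rings('wrist',None,['orange','blue'])
E
```

```text
[ 0.43202396 -0.33661524  0.15706496] 0.7904627743267941 34.06607838347554
wrist orange [252. 257.] ztop 0.1776 n 4451 fit [ 0.4305 -0.3377  0.0304] 0.0013
wrist blue [260. 164.] ztop 0.0924 n 92 fit [ 0.431  -0.3364  0.0322] 0.0002
```

Emit:
apply_moves(
  commands=[
    {"gripper": 0.3,"delta_pos": [0,0,0.03],"angular": [0,0,0]},
    {"gripper": 0.3,"delta_pos": [0,0,0],"angular": [0,0,0]},
    {"gripper": 0.7,"delta_pos": [0,0,0],"angular": [0,0,0]},
    {"gripper": 1,"delta_pos": [0,0,0],"angular": [0,0,0]},
    {"gripper": 1,"delta_pos": [0,0,0],"angular": [0,0,0]},
    {"gripper": 1,"delta_pos": [0,0,-0.4],"angular": [0,0,0]},
    {"gripper": 1,"delta_pos": [0,0,-0.8],"angular": [0,0,0]},
    {"gripper": 1,"delta_pos": [0,0,-1],"angular": [0,0,0]},
    {"gripper": 1,"delta_pos": [0,0,-1],"angular": [0,0,0]},
    {"gripper": 1,"delta_pos": [0,0,-0.6],"angular": [0,0,0]},
    {"gripper": 1,"delta_pos": [0,0,0],"angular": [0,0,0]},
    {"gripper": 1,"delta_pos": [0,0,0],"angular": [0,0,0]},
  ],
)

```text
time: 41.32
ee_pos: [0.4317, -0.3363, 0.2694]
eef_rot: [180.0, -0.0, 180.0]
ft_force: [-0.5, -0.5, -0.0]
finger_gap: 1.0
finger_force: 0.0
```

```bash
python3 - <<'E'
from h import *
p,R,s=pose(); print(p,s['finger_gap'],s['finger_force'])
rings('wrist','wrist13')
E
```

```text
[ 0.43171596 -0.33630934  0.26941472] 0.9998367110443656 0.0
wrist orange [251. 192.] ztop 0.1768 n 1422 fit [ 0.431  -0.3379  0.0305] 0.0012
wrist green [300. 303.] ztop 0.0483 n 405 fit [ 0.6187 -0.2734  0.0304] 0.0012
wrist blue [260. 143.] ztop 0.0925 n 15 fit [ 0.4331 -0.3373  0.0344] 0.0002
```

Emit:
apply_moves(
  commands=[
    {"gripper": 1,"delta_pos": [-0.2,0.5,0],"angular": [0,0,0]},
    {"gripper": 1,"delta_pos": [-0.3,1,0],"angular": [0,0,0]},
    {"gripper": 1,"delta_pos": [-0.3,1,0],"angular": [0,0,0]},
    {"gripper": 1,"delta_pos": [-0.3,1,0],"angular": [0,0,0]},
    {"gripper": 1,"delta_pos": [-0.3,1,0],"angular": [0,0,0]},
    {"gripper": 1,"delta_pos": [-0.3,1,0],"angular": [0,0,0]},
    {"gripper": 1,"delta_pos": [-0.3,1,0],"angular": [0,0,0]},
    {"gripper": 1,"delta_pos": [-0.3,1,0],"angular": [0,0,0]},
    {"gripper": 1,"delta_pos": [-0.3,1,0],"angular": [0,0,0]},
    {"gripper": 1,"delta_pos": [-0.3,1,0],"angular": [0,0,0]},
    {"gripper": 1,"delta_pos": [-0.3,1,0],"angular": [0,0,0]},
    {"gripper": 1,"delta_pos": [-0.3,1,0],"angular": [0,0,0]},
  ],
)

```text
time: 42.88
ee_pos: [0.5366, 0.0106, 0.2693]
eef_rot: [180.0, -0.1, -180.0]
ft_force: [-0.1, -0.1, 0.3]
finger_gap: 1.005
finger_force: 0.0
```

Emit:
apply_moves(
  commands=[
    {"gripper": 1,"delta_pos": [-0.34,1,0],"angular": [0,0,0]},
    {"gripper": 1,"delta_pos": [-0.3,1,0],"angular": [0,0,0]},
    {"gripper": 1,"delta_pos": [-0.3,1,0],"angular": [0,0,0]},
    {"gripper": 1,"delta_pos": [-0.3,1,0],"angular": [0,0,0]},
    {"gripper": 1,"delta_pos": [-0.3,1,0],"angular": [0,0,0]},
    {"gripper": 1,"delta_pos": [-0.3,1,0],"angular": [0,0,0]},
    {"gripper": 1,"delta_pos": [-0.3,1,0.5],"angular": [0,0,0]},
    {"gripper": 1,"delta_pos": [-0.3,1,1],"angular": [0,0,0]},
    {"gripper": 1,"delta_pos": [-0.3,0.8,1],"angular": [0,0,0]},
    {"gripper": 1,"delta_pos": [-0.3,0.5,1],"angular": [0,0,0]},
    {"gripper": 1,"delta_pos": [0,0,0.6],"angular": [0,0,0]},
    {"gripper": 1,"delta_pos": [0,0,0],"angular": [0,0,0]},
  ],
)

```text
time: 44.38
ee_pos: [0.6261, 0.288, 0.144]
eef_rot: [-179.9, -0.3, -180.0]
ft_force: [-0.4, -0.4, -1.6]
finger_gap: 0.999
finger_force: 0.0
```

```bash
python3 - <<'E'
from h import *
p,R,s=pose(); print(p)
rings('wrist')
E
```

```text
[0.62609218 0.2880194  0.14402412]
wrist orange [252. 197.] ztop 0.0479 n 1426 fit [0.6271 0.287  0.0305] 0.0012
wrist green [509. 187.] ztop 0.1105 n 184 fit [0.5905 0.4741 0.0485] 0.0009
```

Emit:
apply_moves(
  commands=[
    {"gripper": 1,"delta_pos": [0,0,1],"angular": [0,0,0]},
    {"gripper": 1,"delta_pos": [0,0,1],"angular": [0,0,0]},
    {"gripper": 1,"delta_pos": [0,0,0.9],"angular": [0,0,0]},
    {"gripper": 1,"delta_pos": [0,0,0.7],"angular": [0,0,0]},
    {"gripper": 1,"delta_pos": [0,0,0.35],"angular": [0,0,0]},
    {"gripper": 0.5,"delta_pos": [0,0,0],"angular": [0,0,0]},
    {"gripper": 0.3,"delta_pos": [0,0,0],"angular": [0,0,0]},
    {"gripper": 0.3,"delta_pos": [0,0,0],"angular": [0,0,0]},
    {"gripper": 0.3,"delta_pos": [0,0,0],"angular": [0,0,0]},
    {"gripper": 0.3,"delta_pos": [0,0,0],"angular": [0,0,0]},
  ],
)

```text
time: 45.68
ee_pos: [0.6291, 0.2876, 0.0294]
eef_rot: [180.0, 0.1, 180.0]
ft_force: [-0.1, 0.5, 3.9]
finger_gap: 0.766
finger_force: 35.9
```

```bash
python3 - <<'E'
from h import *
p,R,s=pose(); print(p,s['finger_gap'],s['finger_force'])
rings('wrist',None,['orange'])
E
```

```text
[0.62910476 0.28762911 0.02943462] 0.7658268905040582 35.89255562743347
wrist orange [252. 263.] ztop 0.0479 n 4735 fit [0.6269 0.2865 0.0304] 0.0013
```

Emit:
apply_moves(
  commands=[
    {"gripper": 0.3,"delta_pos": [0,0,-0.5],"angular": [0,0,0]},
    {"gripper": 0.3,"delta_pos": [0,0,-1],"angular": [0,0,0]},
    {"gripper": 0.3,"delta_pos": [0,0,-1],"angular": [0,0,0]},
    {"gripper": 0.3,"delta_pos": [0.2,-0.5,-1],"angular": [0,0,0]},
    {"gripper": 0.3,"delta_pos": [0.3,-1,-1],"angular": [0,0,0]},
    {"gripper": 0.3,"delta_pos": [0.3,-1,-1],"angular": [0,0,0]},
    {"gripper": 0.3,"delta_pos": [0.3,-1,-1],"angular": [0,0,0]},
    {"gripper": 0.3,"delta_pos": [0.3,-1,-0.8],"angular": [0,0,0]},
    {"gripper": 0.3,"delta_pos": [0.3,-1,0],"angular": [0,0,0]},
    {"gripper": 0.3,"delta_pos": [0.3,-1,0],"angular": [0,0,0]},
    {"gripper": 0.3,"delta_pos": [0.3,-1,0],"angular": [0,0,0]},
    {"gripper": 0.3,"delta_pos": [0.3,-1,0],"angular": [0,0,0]},
  ],
)

```text
time: 47.22
ee_pos: [0.5496, 0.0316, 0.248]
eef_rot: [180.0, 0.0, 180.0]
ft_force: [0.2, 0.1, -0.7]
finger_gap: 0.767
finger_force: 35.4
```

Emit:
apply_moves(
  commands=[
    {"gripper": 0.3,"delta_pos": [0.3,-1,0],"angular": [0,0,0]},
    {"gripper": 0.3,"delta_pos": [0.3,-1,0],"angular": [0,0,0]},
    {"gripper": 0.3,"delta_pos": [0.3,-1,0],"angular": [0,0,0]},
    {"gripper": 0.3,"delta_pos": [0.3,-1,0],"angular": [0,0,0]},
    {"gripper": 0.3,"delta_pos": [0.3,-1,0],"angular": [0,0,0]},
    {"gripper": 0.3,"delta_pos": [0.3,-1,0],"angular": [0,0,0]},
    {"gripper": 0.3,"delta_pos": [0.3,-1,0],"angular": [0,0,0]},
    {"gripper": 0.3,"delta_pos": [0.3,-1,0],"angular": [0,0,0]},
    {"gripper": 0.3,"delta_pos": [0.3,-1,0],"angular": [0,0,0]},
    {"gripper": 0.3,"delta_pos": [0.3,-1,0],"angular": [0,0,0]},
    {"gripper": 0.3,"delta_pos": [0.3,-1,0],"angular": [0,0,0]},
    {"gripper": 0.3,"delta_pos": [0.3,-0.8,0],"angular": [0,0,0]},
  ],
)

```text
time: 48.72
ee_pos: [0.4415, -0.3224, 0.2478]
eef_rot: [180.0, 0.0, 179.9]
ft_force: [-0.1, -0.0, -0.9]
finger_gap: 0.771
finger_force: 35.4
```

Emit:
apply_moves(
  commands=[
    {"gripper": 0.3,"delta_pos": [0.3,-0.5,0],"angular": [0,0,0]},
    {"gripper": 0.3,"delta_pos": [0,0,0],"angular": [0,0,0]},
    {"gripper": 0.3,"delta_pos": [0,0,0],"angular": [0,0,0]},
    {"gripper": 0.3,"delta_pos": [0,0,0],"angular": [0,0,0]},
  ],
)

```text
time: 49.22
ee_pos: [0.4334, -0.3356, 0.2475]
eef_rot: [180.0, 0.0, -180.0]
ft_force: [-0.1, 0.4, -0.6]
finger_gap: 0.77
finger_force: 35.4
```

```bash
python3 - <<'E'
from h import *
p,R,s=pose(); print(p,s['finger_gap'],s['finger_force'])
rings('wrist','wrist14',['orange','blue'])
rings('scene',None,['green','red','orange'])
E
```

```text
[ 0.4334107  -0.33555017  0.24750242] 0.7697571078335375 35.40372774165007
wrist orange [252. 251.] ztop 0.2659 n 4748 fit [ 0.4313 -0.3366  0.0304] 0.0013
wrist blue [258. 143.] ztop 0.0923 n 20 fit [ 0.4307 -0.3363  0.032 ] 0.0002
scene green [197. 166.] ztop 0.0491 n 35 fit [ 0.6231 -0.2691  0.0295] 0.0018
scene green [351. 323.] ztop 0.1121 n 646 fit [0.5981 0.4594 0.0205] 0.007
scene red [179. 125.] ztop 0.1225 n 112 fit [ 0.6103 -0.4264  0.0215] 0.0072
scene red [338. 256.] ztop 0.0871 n 136 fit [0.4893 0.2937 0.0384] 0.0016
scene orange [231.  88.] ztop 0.2667 n 32 fit [ 0.434  -0.3336  0.032 ] 0.002
scene orange [235. 117.] ztop 0.176 n 53 fit [ 0.4348 -0.3346  0.0304] 0.0017
```

Emit:
apply_moves(
  commands=[
    {"gripper": 0.3,"delta_pos": [0,0,0.5],"angular": [0,0,0]},
    {"gripper": 0.3,"delta_pos": [0,0,0.5],"angular": [0,0,0]},
    {"gripper": 0.3,"delta_pos": [0,0,0.4],"angular": [0,0,0]},
    {"gripper": 0.3,"delta_pos": [0,0,0.3],"angular": [0,0,0]},
    {"gripper": 0.3,"delta_pos": [0,0,0.2],"angular": [0,0,0]},
    {"gripper": 0.3,"delta_pos": [0,0,0.1],"angular": [0,0,0]},
    {"gripper": 0.3,"delta_pos": [0,0,0.03],"angular": [0,0,0]},
    {"gripper": 0.3,"delta_pos": [0,0,0],"angular": [0,0,0]},
  ],
)

```text
time: 50.32
ee_pos: [0.4332, -0.3366, 0.1868]
eef_rot: [-180.0, 0.0, 180.0]
ft_force: [0.7, -1.1, -0.1]
finger_gap: 0.77
finger_force: 35.4
```

```bash
python3 - <<'E'
from h import *
p,R,s=pose(); print(p,s['finger_gap'],s['finger_force'])
rings('wrist',None,['orange','blue'])
E
```

```text
[ 0.43321814 -0.33660682  0.1867831 ] 0.769970723929378 35.4034947699256
wrist orange [252. 254.] ztop 0.2052 n 4744 fit [ 0.4311 -0.3377  0.0304] 0.0013
wrist blue [260. 155.] ztop 0.0927 n 56 fit [ 0.4305 -0.3363  0.0319] 0.0002
```

Emit:
apply_moves(
  commands=[
    {"gripper": 0.3,"delta_pos": [0,0,0.02],"angular": [0,0,0]},
    {"gripper": 0.3,"delta_pos": [0,0,0],"angular": [0,0,0]},
    {"gripper": 0.7,"delta_pos": [0,0,0],"angular": [0,0,0]},
    {"gripper": 1,"delta_pos": [0,0,0],"angular": [0,0,0]},
    {"gripper": 1,"delta_pos": [0,0,0],"angular": [0,0,0]},
    {"gripper": 1,"delta_pos": [0,0,-0.4],"angular": [0,0,0]},
    {"gripper": 1,"delta_pos": [0,0,-0.8],"angular": [0,0,0]},
    {"gripper": 1,"delta_pos": [0,0,-1],"angular": [0,0,0]},
    {"gripper": 1,"delta_pos": [0,0,-0.8],"angular": [0,0,0]},
    {"gripper": 1,"delta_pos": [0,0,0],"angular": [0,0,0]},
    {"gripper": 1,"delta_pos": [0,0,0],"angular": [0,0,0]},
  ],
)

```text
time: 51.75
ee_pos: [0.433, -0.3363, 0.2754]
eef_rot: [180.0, -0.0, 180.0]
ft_force: [-0.2, -0.4, -0.9]
finger_gap: 0.999
finger_force: 0.0
```

```bash
python3 - <<'E'
from h import *
p,R,s=pose(); print(p,s['finger_gap'],s['finger_force'])
rings('wrist','wrist15')
im,d,W=look('scene','scene15'); cv2.imwrite('pics/s15c.png',cv2.resize(im[60:300,140:400,::-1],None,fx=2.4,fy=2.4))
E
```

```text
[ 0.43295953 -0.33633723  0.27544318] 0.9989257332424077 0.0
wrist orange [251. 198.] ztop 0.2048 n 1727 fit [ 0.4315 -0.3378  0.0304] 0.0012
wrist green [299. 299.] ztop 0.0482 n 389 fit [ 0.6186 -0.2734  0.0303] 0.0012
```

View pics/s15c.png

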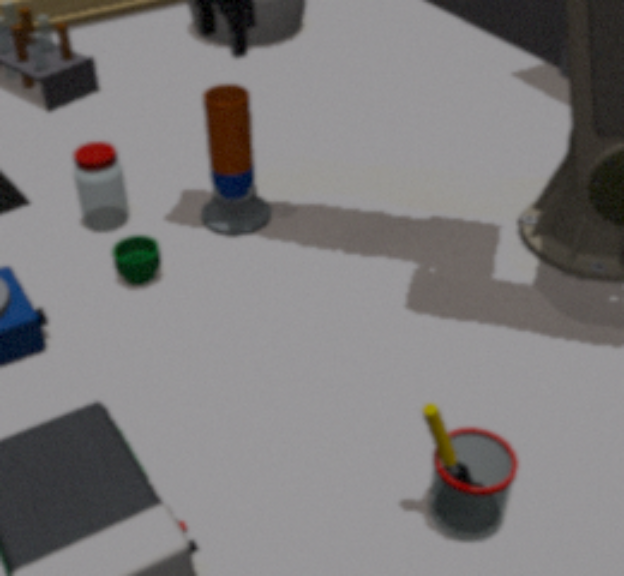

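Emit:
apply_moves(
  commands=[
    {"gripper": 1,"delta_pos": [-0.5,0.2,0],"angular": [0,0,0]},
    {"gripper": 1,"delta_pos": [-1,0.35,0],"angular": [0,0,0]},
    {"gripper": 1,"delta_pos": [-1,0.35,0],"angular": [0,0,0]},
    {"gripper": 1,"delta_pos": [-1,0.35,0],"angular": [0,0,0]},
    {"gripper": 1,"delta_pos": [-1,0.35,0.5],"angular": [0,0,0]},
    {"gripper": 1,"delta_pos": [-1,0.35,1],"angular": [0,0,0]},
    {"gripper": 1,"delta_pos": [-0.73,0.21,1],"angular": [0,0,0]},
    {"gripper": 1,"delta_pos": [0,0,1],"angular": [0,0,0]},
    {"gripper": 1,"delta_pos": [0,0,0.9],"angular": [0,0,0]},
    {"gripper": 1,"delta_pos": [0,0,0],"angular": [0,0,0]},
    {"gripper": 1,"delta_pos": [0,0,0],"angular": [0,0,0]},
  ],
)

```text
time: 53.22
ee_pos: [0.6207, -0.2716, 0.1445]
eef_rot: [-180.0, 0.0, 180.0]
ft_force: [-0.4, 0.9, 0.7]
finger_gap: 1.0
finger_force: 0.0
```

```bash
python3 - <<'E'
from h import *
p,R,s=pose(); print(p)
rings('wrist')
E
```

```text
[ 0.62066613 -0.27157651  0.14451249]
wrist green [251. 187.] ztop 0.048 n 1084 fit [ 0.6194 -0.2729  0.0304] 0.001
wrist red [  3. 222.] ztop 0.1201 n 292 fit [ 0.6045 -0.446   0.0423] 0.0008
```

Emit:
apply_moves(
  commands=[
    {"gripper": 1,"delta_pos": [0.02,0,1],"angular": [0,0,0]},
    {"gripper": 1,"delta_pos": [0,0,1],"angular": [0,0,0]},
    {"gripper": 1,"delta_pos": [0,0,0.9],"angular": [0,0,0]},
    {"gripper": 1,"delta_pos": [0,0,0.7],"angular": [0,0,0]},
    {"gripper": 1,"delta_pos": [0,0,0.3],"angular": [0,0,0]},
    {"gripper": 0.5,"delta_pos": [0,0,0],"angular": [0,0,0]},
    {"gripper": 0.3,"delta_pos": [0,0,0],"angular": [0,0,0]},
    {"gripper": 0.3,"delta_pos": [0,0,0],"angular": [0,0,0]},
    {"gripper": 0.3,"delta_pos": [0,0,0],"angular": [0,0,0]},
    {"gripper": 0.3,"delta_pos": [0,0,0],"angular": [0,0,0]},
  ],
)

```text
time: 54.52
ee_pos: [0.6201, -0.2722, 0.028]
eef_rot: [-179.9, 0.1, 180.0]
ft_force: [0.3, 0.2, 5.6]
finger_gap: 0.794
finger_force: 34.3
```

```bash
python3 - <<'E'
from h import *
p,R,s=pose(); print(p,s['finger_gap'],s['finger_force'])
rings('wrist',None,['green'])
E
```

```text
[ 0.62013845 -0.27217934  0.02798738] 0.794480443376581 34.30750451982021
wrist green [252. 257.] ztop 0.048 n 3702 fit [ 0.6195 -0.2732  0.0305] 0.0012
```

Emit:
apply_moves(
  commands=[
    {"gripper": 0.3,"delta_pos": [0,0,-0.5],"angular": [0,0,0]},
    {"gripper": 0.3,"delta_pos": [0,0,-1],"angular": [0,0,0]},
    {"gripper": 0.3,"delta_pos": [0,0,-1],"angular": [0,0,0]},
    {"gripper": 0.3,"delta_pos": [0,0,-1],"angular": [0,0,0]},
    {"gripper": 0.3,"delta_pos": [0,0,-1],"angular": [0,0,0]},
    {"gripper": 0.3,"delta_pos": [0,0,-1],"angular": [0,0,0]},
    {"gripper": 0.3,"delta_pos": [0,0,-1],"angular": [0,0,0]},
    {"gripper": 0.3,"delta_pos": [0.5,-0.2,-1],"angular": [0,0,0]},
    {"gripper": 0.3,"delta_pos": [1,-0.35,-0.7],"angular": [0,0,0]},
    {"gripper": 0.3,"delta_pos": [1,-0.35,0],"angular": [0,0,0]},
    {"gripper": 0.3,"delta_pos": [1,-0.35,0],"angular": [0,0,0]},
    {"gripper": 0.3,"delta_pos": [1,-0.35,0],"angular": [0,0,0]},
  ],
)

```text
time: 56.08
ee_pos: [0.4831, -0.3197, 0.2734]
eef_rot: [180.0, -0.0, 180.0]
ft_force: [0.5, -0.1, 0.2]
finger_gap: 0.794
finger_force: 34.1
```

Emit:
apply_moves(
  commands=[
    {"gripper": 0.3,"delta_pos": [1,-0.35,0],"angular": [0,0,0]},
    {"gripper": 0.3,"delta_pos": [0.6,-0.15,0],"angular": [0,0,0]},
    {"gripper": 0.3,"delta_pos": [0.17,-0.04,0],"angular": [0,0,0]},
    {"gripper": 0.3,"delta_pos": [0,0,0],"angular": [0,0,0]},
    {"gripper": 0.3,"delta_pos": [0,0,0],"angular": [0,0,0]},
    {"gripper": 0.3,"delta_pos": [0,0,0],"angular": [0,0,0]},
  ],
)

```text
time: 56.82
ee_pos: [0.4319, -0.3356, 0.2726]
eef_rot: [180.0, -0.0, -180.0]
ft_force: [-0.8, -0.1, 0.0]
finger_gap: 0.794
finger_force: 34.1
```

```bash
python3 - <<'E'
from h import *
p,R,s=pose(); print(p,s['finger_gap'],s['finger_force'])
rings('wrist','wrist16',['green'])
rings('scene',None,['orange'])
E
```

```text
[ 0.43189575 -0.33558173  0.27264387] 0.7940946910933904 34.11120671778917
wrist green [252. 256.] ztop 0.2927 n 3546 fit [ 0.4315 -0.3367  0.0306] 0.0012
scene orange [235. 113.] ztop 0.2032 n 61 fit [ 0.4359 -0.3348  0.0307] 0.0019
```

Rim 0.2927 → 0.2335 just above seat: 0.0595 → 1.98.

Emit:
apply_moves(
  commands=[
    {"gripper": 0.3,"delta_pos": [0,0,0.5],"angular": [0,0,0]},
    {"gripper": 0.3,"delta_pos": [0,0,0.5],"angular": [0,0,0]},
    {"gripper": 0.3,"delta_pos": [0,0,0.4],"angular": [0,0,0]},
    {"gripper": 0.3,"delta_pos": [0,0,0.3],"angular": [0,0,0]},
    {"gripper": 0.3,"delta_pos": [0,0,0.2],"angular": [0,0,0]},
    {"gripper": 0.3,"delta_pos": [0,0,0.07],"angular": [0,0,0]},
    {"gripper": 0.3,"delta_pos": [0,0,0],"angular": [0,0,0]},
  ],
)

```text
time: 57.8
ee_pos: [0.4314, -0.336, 0.2139]
eef_rot: [-180.0, 0.0, 180.0]
ft_force: [-0.0, -0.6, -0.5]
finger_gap: 0.794
finger_force: 34.1
```

```bash
python3 - <<'E'
from h import *
p,R,s=pose(); print(p,s['finger_gap'],s['finger_force'])
rings('wrist',None,['green'])
E
```

```text
[ 0.43138422 -0.33597112  0.21392568] 0.7942277032564852 34.110327176749706
wrist green [252. 257.] ztop 0.234 n 3598 fit [ 0.4309 -0.337   0.0306] 0.0012
```

Lower 1 mm, release, rise, and retreat.

Emit:
apply_moves(
  commands=[
    {"gripper": 0.3,"delta_pos": [0,0,0.04],"angular": [0,0,0]},
    {"gripper": 0.3,"delta_pos": [0,0,0],"angular": [0,0,0]},
    {"gripper": 0.7,"delta_pos": [0,0,0],"angular": [0,0,0]},
    {"gripper": 1,"delta_pos": [0,0,0],"angular": [0,0,0]},
    {"gripper": 1,"delta_pos": [0,0,0],"angular": [0,0,0]},
    {"gripper": 1,"delta_pos": [0,0,-0.4],"angular": [0,0,0]},
    {"gripper": 1,"delta_pos": [0,0,-0.8],"angular": [0,0,0]},
    {"gripper": 1,"delta_pos": [0,0,-1],"angular": [0,0,0]},
    {"gripper": 1,"delta_pos": [0,0,-1],"angular": [0,0,0]},
    {"gripper": 1,"delta_pos": [0,0,0],"angular": [0,0,0]},
    {"gripper": 1,"delta_pos": [0,0,0],"angular": [0,0,0]},
  ],
)

```text
time: 59.22
ee_pos: [0.4312, -0.3358, 0.3085]
eef_rot: [-180.0, 0.0, 180.0]
ft_force: [0.0, -0.1, 0.4]
finger_gap: 0.996
finger_force: 0.0
```

```bash
python3 - <<'E'
from h import *
p,R,s=pose(); print(p,s['finger_gap'])
rings('wrist','wrist17')
im,d,W=look('scene','scene17'); cv2.imwrite('pics/s17c.png',cv2.resize(im[60:300,140:400,::-1],None,fx=2.4,fy=2.4))
rings('scene')
E
```

```text
[ 0.43124595 -0.33582938  0.30854605] 0.9964692453662051
wrist orange [250. 150.] ztop 0.196 n 56 fit [ 0.4319 -0.338   0.0325] 0.0001
wrist green [252. 196.] ztop 0.233 n 1289 fit [ 0.431  -0.3371  0.0304] 0.001
wrist red [171. 314.] ztop 0.1205 n 1816 fit [ 0.6049 -0.4333  0.0217] 0.0073
scene orange [235. 117.] ztop 0.2008 n 36 fit [ 0.4343 -0.3359  0.0322] 0.0018
scene green [351. 323.] ztop 0.1121 n 652 fit [0.5981 0.4592 0.0207] 0.007
scene blue [237. 137.] ztop 0.0911 n 21 fit [ 0.4323 -0.3379  0.0359] 0.0014
scene red [179. 125.] ztop 0.1228 n 103 fit [ 0.6106 -0.4275  0.0209] 0.007
scene red [338. 256.] ztop 0.0867 n 144 fit [0.4891 0.2936 0.0384] 0.0016
```

View pics/s17c.png

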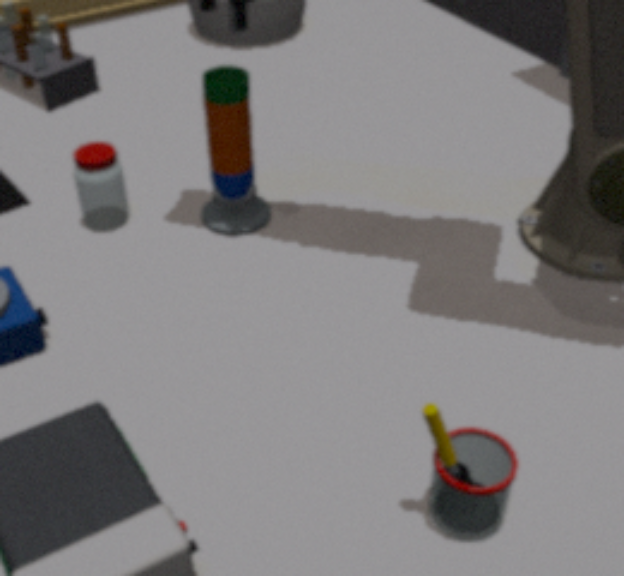

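The picture shows one straight stack at (228,135), blue at the bottom and green on top with its rim at 0.233, fully seated. The brush is in its jar at (460,460), and the lidded jars have not moved.

```bash
python3 -c "
from rig import arm
print(arm.sign_off())"
```

```text
the job is handed in; nothing more can be done
None
```

The job is handed in: the brush stands (leaning) in the red-rimmed jar, which was knocked about 3 cm aside mid-run. The blue cup, four orange cups and green cup on top are fully seated in one straight stack on the stand, within about 2 mm of centre. The two lidded jars were left where they were, and it took about 59 s of the 210 s allowed.

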